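Change over the battery pack tester and tidy the bench

ROBOT

A 6-joint arm with a two-finger parallel gripper is mounted at the origin on the work surface. World frame = base frame: x ahead of the robot, y to its left, z up, the work surface at z = 0. Lengths are in mm, angles in degrees, forces in N, time in s.
With the tool pointing down it reaches from about 350 to 850 mm from the base axis. Payload 8.1 kg.
Tool frame: the origin (TCP) lies on the centre line of the jaws, within the pads' length; the fingertips stand 14 mm ahead of it and the grasp point (between the pads) lies 5 mm behind it; z points along the fingers, y is the line along which they close (so a half turn about z gives the same grasp; the last joint's range is limited). The gripper opens to 85 mm and grips with 20 to 120 N. Pads are 22 mm wide; open, the fingers measure 114 mm over their backs; the gripper's body (76 mm by 85 mm) begins 54 mm behind the grasp point. The pads swing forward as they close: fully open they stand 13 mm farther back than shut.
Start: joints at [70.508, 7.471, 85.268, -0, 87.261, -4.893], TCP at [151.209, 580.639, 245.292] pointing down, gripper open.
Joint ranges: [-169.43, 169.43], [-51.17, 129.36], [1.28, 143.12], [-76.62, 256.62], [0, 156.53], [-152.29, 152.29]. Speed limits (degrees/s): [136.94, 136.94, 159.86, 180, 180, 180].

INTERFACE

Orientations are given as [roll, pitch, yaw] about the fixed x, y, z axes, in that order (R = Rz(yaw) Ry(pitch) Rx(roll)).
In Python, from bench import sense, snapshot, camera_info, hand_in gives the robot as it stands. The module is installed in compiled form; this text tells all that it offers.
- The arm moves only by the tool apply_moves, never from a script. Its argument "deltas" is a list of rows, each a list of 7 numbers: the shift along the tool's x, y, z scaled (see below), then the turn, a rotation vector about the tool's x, y, z scaled (see below), then the opening, from 0 (shut) to 1 (fully open). In form: [[dx, dy, dz, ax, ay, az, claw], ...]. A call has 1 to 8 rows; each row shifts and turns the commanded pose from where the row before left it, along the tool's axes as they then stand; what a row does not reach is not made up. The controller multiplies each number of a shift by 0.03 m and each number of a turn by 0.08 rad. A row lasts 1/8 s, in which the tool goes at most 62.5 mm and 10.7 degrees, less where a joint would pass 70% of its speed; a pose out of reach is approached as far as the arm can. A call with a number of a shift or a turn outside -1 to 1 is refused whole. A call with a gripper value outside its range is refused whole. The fingers move at their own pace and stop on an object; "grip_force" is the grip in N (left out, the last holds). Time passes only in rows, so rows that do not move let the fingers close. It gives the time, the measured TCP pose, the force, the opening and the grip force at its end, in the units of the state.
- sense(): the state, without advancing time (a new reading comes with each control period).
- snapshot(name): name is "scene" or "top" or "wrist"; returns the picture (480x640x3 uint8, red, green, blue); there is no depth.
- camera_info(name): a dict with "vertical_fov" (degrees; the focal length in pixels is half the picture's height over the tangent of half this angle, whatever the lens; pixels are square), "cx", "cy" (the principal point, pixels), "k1" (the pictures are not rectified: a ray, as slopes to the right and down, at radius r is drawn at 1 + k1 r^2 times it, then the intrinsics apply), "origin" and "rotation" of the camera in the world; the wrist camera has in their place "tool_from_camera" (4x4, takes a point from camera to tool coordinates, whose origin is the TCP and whose axes are the flange's). Camera axes: x right, y up, looking along -z (the intrinsics and any distortion apply to the point x, -y, -z); pixel columns grow to the right and rows downward; lengths in mm; the calibration is good to about 2 mm. A picture is of the moment at which its call begins: read the wrist's pose just before it. camera_info takes no time and is no camera call.
- hand_in(): hands the job in; it is judged then, once.
The state is a dict: "time": time; "joint_pos": joint angles; "qd": joint speeds; "joint_efforts": joint torques, N m; "tool_pos": TCP position; "tcp_rot": TCP orientation; "ft_force": force on the tool from outside, world axes, zero at the start; "wrist_torque": the same for the moment, N m; "finger_gap": finger opening in mm; "grip_force": force on a finger pad.
Only numpy, scipy, OpenCV 4.12 (cv2) and the standard library are available. Lean on these libraries where they do the work, as an engineer would, in place of code of your own. Each camera call takes 0.05 s, during which the arm holds its last target. There are 200 camera calls.

TASK

Change over the pack tester: take the tested long pack out of its cradle and lay it in the long outline on the waiting mat, seat the fresh long pack flat in the cradle, and only then wind the handwheel clockwise until the carriage is fully home against its stop. Lay every small pack in a small outline on the waiting mat, one in each, and put the multimeter, which is lying on that mat, in the outline on its own pad, everything flat, right side up and in line with its outline. Leave the other things on the bench alone.

Things in the scene. Friction and masses are not known exactly. Their poses are not given: they have to be found in the camera images.
- cradle_floor (a point): centre of the floor of the tester's cradle, 12 mm above the table; z up. The cradle is an open-topped pocket 124 mm (y) by 54 mm (x) inside, at the +y end of the long low aluminium tester; its walls are 10 mm thick and rise 18 mm above its floor. A long pack lies in it with its length along y (either way round) and stands 18 mm proud of the walls.
- carriage (a joint): travel (m) of the carriage, a block 64 mm high, towards the cradle (its +y): 0 fully back, 0.036 at its stop (brass pads on the cradle's end wall). Driven only by the handwheel, 12 mm per turn; starts within 11 mm of fully back. Its white nose, top at 63 mm, when forward covers the last 14 mm of a seated pack, 5 mm above it; a pack goes in or out only with the carriage back.
- handwheel (a joint): angle of the handwheel in rad, growing clockwise seen from above, 0 to 18.85 (three turns); growing moves the carriage to its stop (0.012 m per turn). It turns easily (about 0.1 N m) and stays where it is left.
- wheel_axis (a point): centre of the top face of the flat dark steel handwheel (112 mm diameter, 10 mm thick), on its upright axis, 78 mm above the table. It sits on a gearbox at the tester's -y end, 198 mm from the cradle's centre. The tester's fixed grey base is 84 mm (x) by 316 mm (y), 12 mm thick, and ends 78 mm beyond the cradle's centre at +y.
- crank_top (a point): centre of the top of the handwheel's upright crank grip: a free-spinning black cylinder 20 mm in diameter and 46 mm tall, its axis 44 mm from the wheel's axis; its top is 125 mm above the table, its lower end 79 mm.
- pack_fresh: the fresh long battery pack: black block 120 (x) by 50 (y) by 36 mm (z) with grey bands near its ends, 0.35 to 0.65 kg; it starts lying loose on the table. Origin at the centre of its underside, z up.
- pack_tested: the tested long battery pack, same shape and mass as the fresh one; it starts in the tester's cradle. Origin at the centre of its underside.
- long_bay (a point): centre of the long white outline (134 mm along x by 64 mm along y) on the waiting mat, on its top, 2 mm above the table; axes as the mat's. The fixed grey mat, 150 mm (x) by 272 mm (y), has the long outline at its -y end and four small ones in a two by two block beside it. A long pack lies here with its length along x (either way round).
- meter: hand multimeter, grey block 130 (x) by 60 (y) by 28 mm with a display, dial and sockets on top (up to 32 mm), 0.28 kg; it starts lying across the waiting mat, over some of the outlines. Origin at the centre of its underside.
- meter_spot (a point): centre of the white outline (76 mm along x by 146 mm along y) on the meter's pad, a fixed grey pad 90 by 160 mm, 2 mm thick; 2 mm above the table. The meter lies here with its length along y (either way round), display up.
- bay0 (a point): centre of one of the small outlines (54 mm along x by 82 mm along y), on the mat's top, 2 mm above the table, axes as the mat's; a small pack lies in it with its length along y.
- bay1 (a point): centre of one of the small outlines (54 mm along x by 82 mm along y), on the mat's top, 2 mm above the table, axes as the mat's; a small pack lies in it with its length along y.
- bay2 (a point): centre of one of the small outlines (54 mm along x by 82 mm along y), on the mat's top, 2 mm above the table, axes as the mat's; a small pack lies in it with its length along y.
- bay3 (a point): centre of one of the small outlines (54 mm along x by 82 mm along y), on the mat's top, 2 mm above the table, axes as the mat's; a small pack lies in it with its length along y.
- small0: small battery pack: black block 68 (x) by 40 (y) by 30 mm with grey bands near its ends, 0.14 to 0.26 kg. Two to four of the four small packs are present. Origin at the centre of its underside.
- small1: small battery pack: black block 68 (x) by 40 (y) by 30 mm with grey bands near its ends, 0.14 to 0.26 kg. Two to four of the four small packs are present. Origin at the centre of its underside.
- small2: small battery pack: black block 68 (x) by 40 (y) by 30 mm with grey bands near its ends, 0.14 to 0.26 kg. Two to four of the four small packs are present. Origin at the centre of its underside.
- small3: small battery pack: black block 68 (x) by 40 (y) by 30 mm with grey bands near its ends, 0.14 to 0.26 kg. Two to four of the four small packs are present. Origin at the centre of its underside.
- big_cell: bystander, to be left alone: upright blue round cell, 33 mm diameter, 58 mm tall. Origin at its underside.
- tape_roll: bystander, to be left alone: yellow roll of tape lying flat, 70 mm diameter, 22 mm tall. Origin at its underside.
- driver: bystander, to be left alone: screwdriver lying flat. Origin at its underside.
- mug: bystander, to be left alone: white mug, 80 mm diameter, 90 mm tall. Origin at its underside.
- bottle: bystander, to be left alone: bottle, 54 mm diameter, 140 mm tall. Origin at its underside.
- rule: bystander, to be left alone: flat steel rule, 200 x 28 x 4 mm. Origin at its underside.
Things that resemble listed ones, but are neither listed nor needed, are in the scene too. What is shaped like the pack_tested but yellow is not meant.

How it is judged:
By the outcome, as a careful person would: the job done as asked, in the order asked, and still so for the second after the job is handed in, with the robot touching nothing.
Of small0, small1, small2, small3 only 2 to 4 are there at a start; the rules pass over those that are not, and their reading is None.
At some moment in a run one of small0, small1, small2, small3, meter may be knocked a few centimetres aside while the robot is not near it.
Once in a run the grip may slacken for a moment while it holds something.
It also fails if it takes over 210 s, if anything falls off the work surface, if the arm or the gripper's body presses on something with over 40 N, if the wrist force passes 120 N, or if a joint passes its speed limit or range.

## Working session

There is one attempt and no reset: what is moved stays moved. The work goes in short steps, Python scripts to look and compute and a tool call to move; the robot and the scene stay as the last step left them, time stands still between calls to the robot, and variables do not carry over. Pictures are saved under pics/ and viewed, at most 14 in all, crops included, and the job is handed in when it is done.

Besides the shell and the picture viewer there is one more tool, called as name(argument=value, ...) on one line, values as JSON. apply_moves: Moves the arm, as the interface text tells. Its arguments: {"type":"object","properties":{"deltas":{"type":"array"},"grip_force":{"type":"number"}},"required":["deltas"]}

```bash
mkdir -p pics; ls; cat > h.py <<'E'
import numpy as np, cv2, json
from bench import sense, snapshot, camera_info, hand_in
from scipy.spatial.transform import Rotation as R
def cam(name, st=None):
    c=camera_info(name); f=240/np.tan(np.radians(c["vertical_fov"])/2)
    if name=="wrist":
        T=np.array(c["tool_from_camera"]); st=st or sense()
        Rt=R.from_euler('xyz',st["tcp_rot"],degrees=True).as_matrix()
        return c,f,Rt@T[:3,3]+np.array(st["tool_pos"]),Rt@T[:3,:3]
    return c,f,np.array(c["origin"]),np.array(c["rotation"])
def ray(cm,px):
    c,f,o,Rm=cm; px=np.atleast_2d(px).astype(float)
    K=np.array([[f,0,c["cx"]],[0,f,c["cy"]],[0,0,1]])
    u=cv2.undistortPoints(px[:,None,:],K,np.array([c["k1"],0,0,0,0.]))[:,0]
    return np.c_[u[:,0],-u[:,1],-np.ones(len(u))]@Rm.T
def onplane(cm,px,z):
    d=ray(cm,px); o=cm[2]; return o+d*((z-o[2])/d[:,2])[:,None]
def proj(cm,P):
    c,f,o,Rm=cm; q=(np.atleast_2d(P)-o)@Rm; x=q[:,0]/-q[:,2]; y=-q[:,1]/-q[:,2]
    s=1+c["k1"]*(x*x+y*y); return np.c_[c["cx"]+f*s*x,c["cy"]+f*s*y]
def tri(c1,p1,c2,p2):
    d1=ray(c1,p1)[0];d2=ray(c2,p2)[0]
    a=np.linalg.lstsq(np.c_[d1,-d2],c2[2]-c1[2],rcond=None)[0]
    A=c1[2]+a[0]*d1;B=c2[2]+a[1]*d2; return (A+B)/2,np.linalg.norm(A-B)
def save(name,fn):
    im=snapshot(name); cv2.imwrite(fn,cv2.cvtColor(im,cv2.COLOR_RGB2BGR)); return im
E
python3 - <<'E'
from h import *
for n in ("scene","top","wrist"):
    save(n,f"pics/{n}0.png"); print(n,{k:np.round(v,3).tolist() for k,v in camera_info(n).items()})
print(sense())
E
```

```text
pics
scene {'vertical_fov': 50.053, 'cx': 320.463, 'cy': 242.632, 'k1': -0.056, 'origin': [1041.915, 759.971, 846.964], 'rotation': [52.337, -0.45, 145.358]}
top {'vertical_fov': 48.688, 'cx': 321.606, 'cy': 237.17, 'k1': 0.014, 'origin': [343.571, -7.758, 1354.994], 'rotation': [7.43, -0.669, -89.966]}
wrist {'vertical_fov': 67.702, 'cx': 323.385, 'cy': 235.356, 'k1': -0.035, 'tool_from_camera': [[-0.001, 0.963, 0.268, 67.762], [1.0, 0.001, -0.0, 0.087], [-0.0, 0.268, -0.963, -128.564], [0.0, 0.0, 0.0, 1.0]]}
{'time': 0.15, 'joint_pos': array([ 7.05086156e+01,  7.50714270e+00,  8.53167667e+01, -8.91084439e-04,
        8.72593439e+01, -4.89286535e+00]), 'qd': array([ 0.01888771, -0.20710366, -0.1206722 , -0.06109018,  0.04875547,
       -0.01259815]), 'joint_efforts': array([ 9.59330537e-04, -5.70056427e+01, -5.01163137e+01, -3.91249785e-05,
        9.48594214e-03,  7.66119183e-05]), 'tool_pos': array([151.07295364, 580.25175826, 244.44734573]), 'tcp_rot': array([-1.79916974e+02, -6.21415339e-03,  1.65401520e+02]), 'ft_force': array([-0.15273441, -1.20646732,  0.45854333]), 'wrist_torque': array([-0.02364989, -0.02823453, -0.02927757]), 'grip_force': 0.0, 'finger_gap': 85.19572084275013}
```

View pics/top0.png

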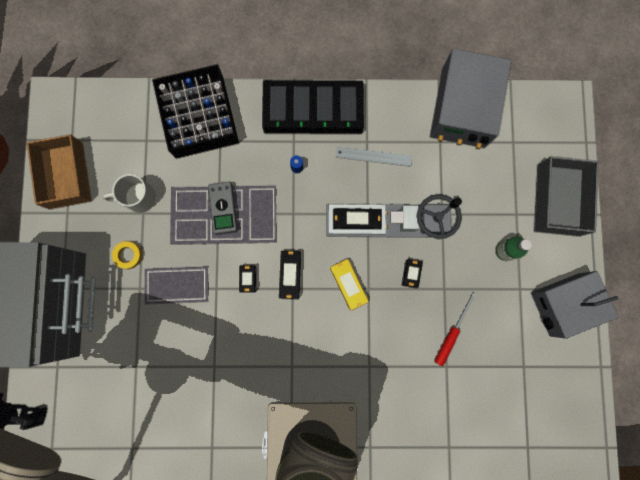

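View pics/scene0.png

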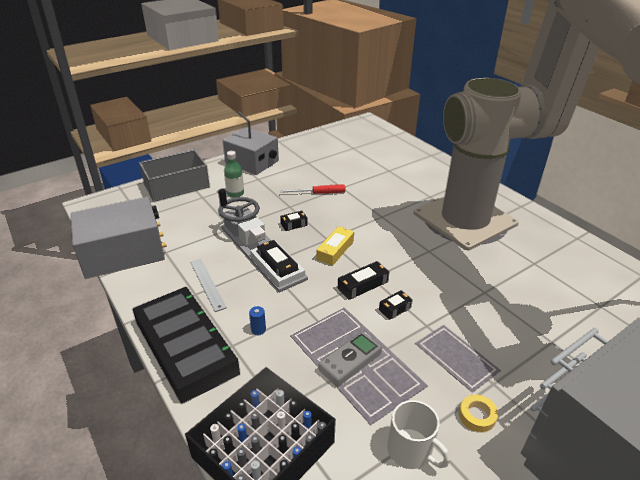

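```bash
python3 - <<'E'
from h import *
c=cam("top")
for n,p,z in [("meter",(222,207),28),("mat",(224,214),2),("longbay",(262,214),2),("pad",(177,285),2),("s0",(248,278),30),("s1",(412,272),30),("fresh",(290,274),36),("tested",(357,218),48),("wheel",(439,216),78),("crank",(456,202),125),("cell",(296,163),58),("mug",(131,191),90),("tape",(126,255),22),("bottle",(524,245),140),("yellow",(350,284),36)]:
    print(n,onplane(c,p,z)[0].round())
E
```

```text
Traceback (most recent call last):
  File "h.py", line 17, in onplane
    d=ray(cm,px); o=cm[2]; return o+d*((z-o[2])/d[:,2])[:,None]
                                                ~^^^^^
IndexError: too many indices for array: array is 1-dimensional, but 2 were indexed
```

View pics/wrist0.png

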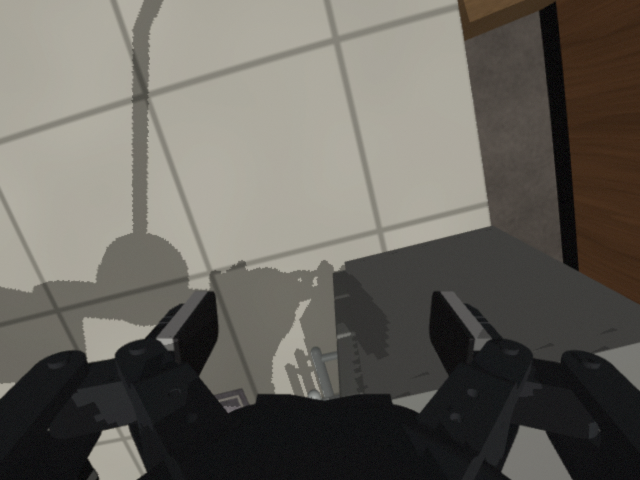

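```bash
sed -i 's/np.array(c\["rotation"\])$/R.from_euler("xyz",c["rotation"],degrees=True).as_matrix()/' h.py; python3 - <<'E'
from h import *
c=cam("top")
for n,p,z in [("meter",(222,207),28),("mat",(224,214),2),("longbay",(262,214),2),("pad",(177,285),2),("s0",(248,278),30),("s1",(412,272),30),("fresh",(290,274),36),("tested",(357,218),48),("wheel",(439,216),78),("crank",(456,202),125),("cell",(296,163),58),("mug",(131,191),90),("tape",(126,255),22),("bottle",(524,245),140),("yellow",(350,284),36)]:
    print(n,onplane(c,p,z)[0].round())
print(proj(c,[[0,0,0]]),R.from_euler('xyz',camera_info("top")["rotation"],degrees=True).as_matrix().round(2))
E
```

```text
meter [593. 229.  28.]
mat [580. 228.   2.]
longbay [580. 131.   2.]
pad [397. 343.   2.]
s0 [413. 160.  30.]
s1 [ 429. -249.   30.]
fresh [423.  55.  36.]
tested [ 563. -111.   48.]
wheel [ 563. -310.   78.]
crank [ 588. -340.  125.]
cell [700.  42.  58.]
mug [620. 439.  90.]
tape [471. 467.  22.]
bottle [ 485. -490.  140.]
yellow [399. -94.  36.]
[[311.87876511 448.29509291]] [[ 0.    0.99 -0.13]
 [-1.    0.    0.01]
 [ 0.01  0.13  0.99]]
```

```bash
cat >> h.py <<'E'
def plan(wps, st=None, nrow=None):
    """wps: list of (x,y,z,yaw,claw[,step_mm]); prints rows in tool units, 8 to a call"""
    st=st or sense(); p=np.array(st["tool_pos"],float); Q=R.from_euler('xyz',st["tcp_rot"],degrees=True); rows=[]
    for w in wps:
        t=np.array(w[:3],float); T=R.from_euler('xyz',[180,0,w[3]],degrees=True); step=w[5] if len(w)>5 else 29
        n0=max(np.abs(Q.inv().apply(t-p)).max()/step,(Q.inv()*T).magnitude()/.078,1); n=int(np.ceil(n0-1e-6))
        for k in range(n,0,-1):
            d=np.round(np.clip(Q.inv().apply((t-p)/k)/30,-1,1),2); r=np.round(np.clip((Q.inv()*T).as_rotvec()/k/.08,-1,1),2)
            p=p+Q.apply(d*30); Q=Q*R.from_rotvec(r*.08); rows.append([*(d+0.),*(r+0.),w[4]])
    for i in range(0,len(rows),8): print("["+",".join("["+",".join(f"{v:g}" for v in r)+"]" for r in rows[i:i+8])+"]")
E
python3 - <<'E'
from h import *
plan([(600,250,320,180,1)])
E
```

```text
[[-0.96,-0.38,-0.14,0,0,-0.18,1],[-0.95,-0.4,-0.14,0,0,-0.18,1],[-0.95,-0.41,-0.14,0,0,-0.18,1],[-0.94,-0.42,-0.14,0,0,-0.18,1],[-0.94,-0.44,-0.14,0,0,-0.18,1],[-0.93,-0.45,-0.14,0,0,-0.18,1],[-0.92,-0.46,-0.14,0,0,-0.18,1],[-0.91,-0.48,-0.14,0,0,-0.17,1]]
[[-0.91,-0.49,-0.14,0,0,-0.18,1],[-0.9,-0.5,-0.14,0,0,-0.17,1],[-0.89,-0.51,-0.14,0,0,-0.18,1],[-0.89,-0.53,-0.14,0,0,-0.17,1],[-0.88,-0.54,-0.14,0,0,-0.18,1],[-0.87,-0.55,-0.14,0,0,-0.17,1],[-0.87,-0.57,-0.14,0,0,-0.18,1],[-0.86,-0.58,-0.14,-0.01,0,-0.17,1]]
[[-0.85,-0.59,-0.14,0,0,-0.18,1],[-0.83,-0.59,-0.13,-0.01,-0.01,-0.17,1]]
```

apply_moves(deltas=[[-0.96,-0.38,-0.14,0,0,-0.18,1],[-0.95,-0.4,-0.14,0,0,-0.18,1],[-0.95,-0.41,-0.14,0,0,-0.18,1],[-0.94,-0.42,-0.14,0,0,-0.18,1],[-0.94,-0.44,-0.14,0,0,-0.18,1],[-0.93,-0.45,-0.14,0,0,-0.18,1],[-0.92,-0.46,-0.14,0,0,-0.18,1],[-0.91,-0.48,-0.14,0,0,-0.17,1]])

```text
time: 1.15
tool_pos: [351.3, 433.0, 278.7]
tcp_rot: [-180.0, -0.0, 172.0]
ft_force: [-0.1, 0.3, -0.3]
finger_gap: 85.5
grip_force: 0.0
```

apply_moves(deltas=[[-0.91,-0.49,-0.14,0,0,-0.18,1],[-0.9,-0.5,-0.14,0,0,-0.17,1],[-0.89,-0.51,-0.14,0,0,-0.18,1],[-0.89,-0.53,-0.14,0,0,-0.17,1],[-0.88,-0.54,-0.14,0,0,-0.18,1],[-0.87,-0.55,-0.14,0,0,-0.17,1],[-0.87,-0.57,-0.14,0,0,-0.18,1],[-0.86,-0.58,-0.14,-0.01,0,-0.17,1]])

```text
time: 2.15
tool_pos: [551.0, 286.2, 312.2]
tcp_rot: [180.0, -0.0, 178.4]
ft_force: [0.6, -0.3, 0.5]
finger_gap: 85.3
grip_force: 0.0
```

apply_moves(deltas=[[-0.85,-0.59,-0.14,0,0,-0.18,1],[-0.83,-0.59,-0.13,-0.01,-0.01,-0.17,1],[0,0,0,0,0,0,1]])

```text
time: 2.52
tool_pos: [601.2, 248.8, 320.0]
tcp_rot: [179.9, 0.0, 179.8]
ft_force: [-1.1, 0.4, 0.4]
finger_gap: 85.7
grip_force: 0.0
```

```bash
python3 - <<'E'
from h import *
s=sense(); json.dump([list(s["tool_pos"]),list(s["tcp_rot"])],open("pics/w1.json","w")); save("wrist","pics/w1.png"); print(s["time"],s["tool_pos"],s["tcp_rot"])
E
```

```text
2.525 [601.18844589 248.8077773  319.96106669] [1.79941282e+02 1.93885895e-02 1.79835211e+02]
```

View pics/w1.png

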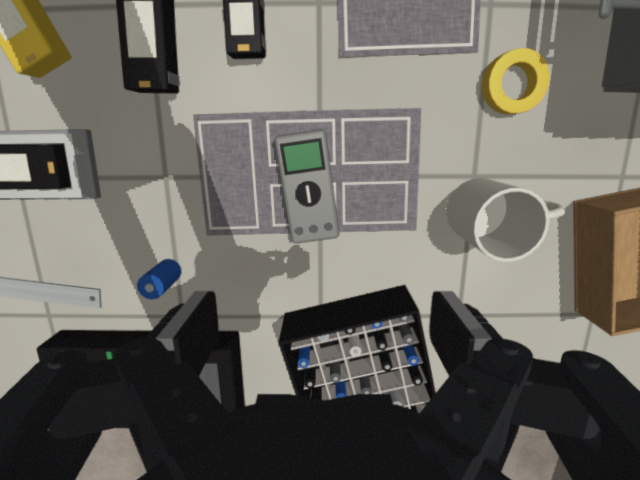

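apply_moves(deltas=[[0.87,-0.66,0,0,0,0,1],[0.87,-0.66,0,0,0,0,1],[0.87,-0.66,0,0,0,0,1],[0.87,-0.66,0,0,0,0,1],[0.87,-0.66,0,0,0,0,1],[0,0,0,0,0,0,1]])

```text
time: 3.32
tool_pos: [467.7, 151.5, 320.4]
tcp_rot: [179.9, 0.1, 180.0]
ft_force: [0.1, 0.7, 0.8]
finger_gap: 85.3
grip_force: 0.0
```

```bash
cat >> h.py <<'E'
def shot(tag):
    s=sense(); json.dump(dict(time=s["time"],tool_pos=list(s["tool_pos"]),tcp_rot=list(s["tcp_rot"])),open(f"pics/{tag}.json","w")); return save("wrist",f"pics/{tag}.png")
def load(tag):
    return cv2.imread(f"pics/{tag}.png"),cam("wrist",json.load(open(f"pics/{tag}.json")))
E
python3 - <<'E'
from h import *
a=json.load(open("pics/w1.json")); json.dump(dict(time=2.5,tool_pos=a[0],tcp_rot=a[1]),open("pics/w1.json","w"))
shot("w2")
E
```

apply_moves(deltas=[[-0.6,-0.95,0,0,0,0,1],[-0.6,-0.95,0,0,0,0,1],[-0.6,-0.95,0,0,0,0,1],[-0.6,-0.95,0,0,0,0,1],[-0.6,-0.95,0,0,0,0,1],[-0.3,-0.95,0,0,0,0,1],[0,-0.95,0,0,0,0,1],[0,-0.95,0,0,0,0,1]])

```text
time: 4.38
tool_pos: [569.1, -76.6, 319.3]
tcp_rot: [179.9, 0.0, -180.0]
ft_force: [-0.6, 0.1, -0.2]
finger_gap: 85.4
grip_force: 0.0
```

apply_moves(deltas=[[0,-0.95,0,0,0,0,1],[0,-0.95,0,0,0,0,1],[0,0,0,0,0,0,1]])

```text
time: 4.75
tool_pos: [568.8, -134.5, 319.2]
tcp_rot: [179.9, 0.0, 179.9]
ft_force: [-0.9, 1.4, -0.3]
finger_gap: 85.4
grip_force: 0.0
```

```bash
python3 - <<'E'
from h import *
shot("w3")
a=np.hstack([cv2.imread("pics/w2.png"),cv2.imread("pics/w3.png")])[:330]
print(sense()["tool_pos"]); cv2.imwrite("pics/w23.png",cv2.resize(np.vstack([a[:,:640],a[:,640:]]),(582,600)))
E
```

```text
[ 568.82984267 -133.432001    319.2948272 ]
```

View pics/w23.png

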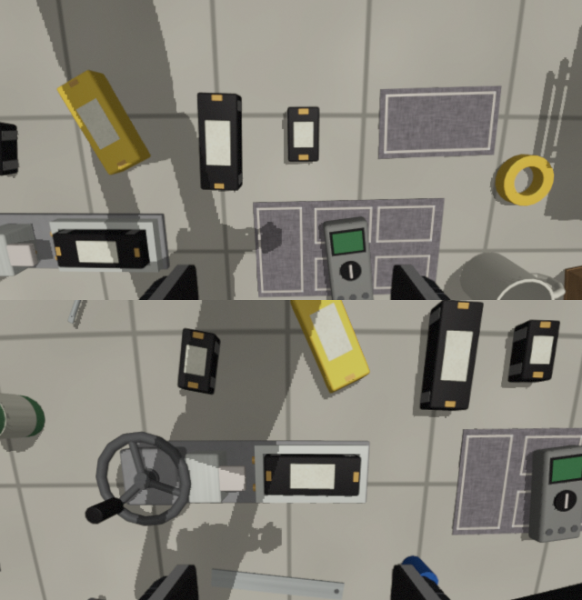

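```bash
python3 - <<'E'
from h import *
def comps(m,lo,hi):
    out=[]
    for c in cv2.findContours(m.astype(np.uint8),cv2.RETR_EXTERNAL,cv2.CHAIN_APPROX_NONE)[0]:
        a=cv2.contourArea(c)
        if lo<a<hi:
            M=cv2.moments(c); x,y=M["m10"]/a,M["m01"]/a
            if y<330: r=cv2.minAreaRect(c); out.append((round(x,1),round(y,1),a,np.round(sorted(r[1]),0).tolist(),round(r[2],1)))
    return out
for t in ("w1","w2","w3"):
    im,c=load(t); h=cv2.cvtColor(im,cv2.COLOR_BGR2HSV); 
    org=(h[...,0]>8)&(h[...,0]<24)&(h[...,1]>140)&(h[...,2]>100)
    print(t,"ORANGE"); [print("  ",q,onplane(c,q[:2],36)[0].round(1)[:2],onplane(c,q[:2],30)[0].round(1)[:2],onplane(c,q[:2],48)[0].round(1)[:2]) for q in comps(org,20,400)]
    wh=(h[...,2]>195)&(h[...,1]<45)
    print(" WHITE"); [print("  ",q,onplane(c,q[:2],36)[0].round(1)[:2],onplane(c,q[:2],30)[0].round(1)[:2],onplane(c,q[:2],48)[0].round(1)[:2]) for q in comps(wh,300,4000)]
    g=(h[...,0]>45)&(h[...,0]<85)&(h[...,1]>80)
    print(" GREEN",[(q,onplane(c,q[:2],28)[0].round(1)[:2]) for q in comps(g,100,5000)])
E
```

```text
w1 ORANGE
   (144.2, 83.5, 46.5, [5.0, 10.0], 90.0) [476.4  55.3] [475.6  52.4] [478.1  60.9]
   (529.7, 83.2, 158.5, [22.0, 37.0], 80.3) [477.1 474.3] [476.3 477.6] [478.7 467.8]
   (489.8, 82.9, 190.0, [26.0, 59.0], 74.1) [477.3 430.1] [476.5 432.7] [478.9 424.8]
   (31.3, 58.0, 94.0, [14.0, 17.0], 48.8) [447.5 -66.7] [446.3 -71.3] [450.  -57.5]
 WHITE
   (507.1, 222.6, 590.0, [69.0, 81.0], 36.0) [633.2 469. ] [634.7 472.2] [630.3 462.6]
   (13.4, 167.4, 643.5, [24.0, 29.0], 90.0) [ 564.4 -112.7] [ 564.8 -118. ] [ 563.5 -102.2]
   (241.5, 18.0, 618.0, [22.0, 31.0], 87.1) [413.9 165. ] [412.2 163.7] [417.4 167.4]
   (146.8, 21.2, 482.5, [17.0, 55.0], 86.0) [415.2  65.3] [413.4  62.7] [418.6  70.7]
 GREEN [((302.4, 156.3, 811.0, [25.0, 35.0], 81.6), array([555.9, 225.2]))]
w2 ORANGE
   (579.1, 212.3, 34.0, [5.0, 23.0], 76.0) [486.8 459.2] [488.1 463.6] [484.3 450.2]
   (556.1, 209.5, 30.5, [9.0, 37.0], 79.0) [483.4 430. ] [484.6 434. ] [481.  421.9]
   (591.0, 188.6, 34.5, [13.0, 26.0], 52.7) [458.2 468.4] [459. 473.] [456.5 459.2]
   (602.5, 181.6, 21.0, [4.0, 13.0], 60.3) [449.8 48
[... 814 characters left out ...]
.4] [ 456.5 -251.1]
   (217.3, 38.5, 43.5, [5.0, 10.0], 11.3) [ 401.  -244.6] [ 399.6 -246.2] [ 403.9 -241.4]
 WHITE
   (342.8, 193.1, 1084.0, [25.0, 46.0], 90.0) [ 564.9 -111.4] [ 565.8 -111.1] [ 563.  -112.1]
   (356.9, 164.2, 590.0, [11.0, 96.0], 90.0) [532.  -95.8] [532.4 -95.3] [531.1 -96.9]
   (595.2, 54.4, 467.0, [19.0, 30.0], 8.1) [414.1 159.6] [412.8 163.9] [416.6 151. ]
   (501.6, 60.9, 1254.0, [26.0, 54.0], 6.9) [422.6  57.1] [421.4  59.9] [424.9  51.5]
   (364.9, 35.7, 1399.0, [29.0, 56.0], 67.4) [399.2 -90.1] [397.7 -89.4] [402.2 -91.4]
 GREEN [((623.0, 185.5, 732.0, [24.0, 36.0], 82.6), array([556.7, 227.2])), ((41.6, 128.2, 201.5, [16.0, 42.0], 81.7), array([ 488.7, -457.8]))]
```

```bash
python3 - <<'E'
from h import *
for t in ("w1","w2"):
    im,c=load(t); h=cv2.cvtColor(im,cv2.COLOR_BGR2HSV)
    g=cv2.cvtColor(im,cv2.COLOR_BGR2GRAY)
    # dark interior cells bounded by white outlines, on mat colour
    m=((h[...,2]>85)&(h[...,2]<150)&(h[...,1]<60)).astype(np.uint8)
    m=cv2.morphologyEx(m,cv2.MORPH_CLOSE,np.ones((3,3)))
    for k in cv2.findContours(m,cv2.RETR_CCOMP,cv2.CHAIN_APPROX_NONE)[0]:
        a=cv2.contourArea(k); 
        if a<1200 or a>30000: continue
        P=onplane(c,k[:,0].astype(float),2)[:,:2].astype(np.float32)
        r=cv2.minAreaRect(P); print(t,a,np.round(r[0],1),np.round(r[1],1),round(r[2],2), k[:,0].min(0),k[:,0].max(0))
for t in ("w2","w3"):
    im,c=load(t); h=cv2.cvtColor(im,cv2.COLOR_BGR2HSV)
    m=((h[...,2]>150)&(h[...,1]<60)).astype(np.uint8)
    pts={"w2":[((333,147),30),((239,157),36),((102,277),48)],"w3":[((343,193),48),((217,66),30),((501,60),36),((595,54),30)]}[t]
    n,l,st,ce=cv2.connectedComponentsWithStats(m)
    for p,z in pts:
        i=l[p[1],p[0]]; k=cv2.findContours((l==i).astype(np.uint8),cv2.RETR_EXTERNAL,cv2.CHAIN_APPROX_NONE)[0][0]
        P=onplane(c,k[:,0].astype(float),z)[:,:2].astype(np.float32); r=cv2.minAreaRect(P); print(t,p,st[i][4],np.round(r[0],1),np.round(r[1],1),round(r[2],2))
E
```

```text
w1 1547.0 [1023.2 -105.9] [105.7 123.4] 2.15 [ 76 428] [146 479]
w1 2192.5 [1023.1  585.7] [ 91.1 111.4] 87.4 [501 425] [558 479]
w1 6388.0 [872.8 305.8] [164.7 177.8] 14.26 [291 316] [428 411]
w1 3171.0 [645.3 496.1] [83.5 88. ] 83.43 [479 192] [545 257]
w1 2354.0 [539.  312.5] [47.  74.3] 1.26 [345 120] [406 161]
w1 5325.0 [409.6 346.2] [ 47.3 139.6] 0.56 [347   0] [470  46]
w1 3435.5 [665.8  28.7] [ 63.8 166. ] 86.81 [127 179] [181 299]
w1 1720.0 [654.   70.7] [ 35.4 142.7] 89.91 [167 178] [201 284]
w1 1358.0 [557.4 223.6] [40.  52.9] 7.78 [279 138] [325 175]
w1 3328.0 [538.8 312.3] [57.5 85.5] 1.3 [340 115] [411 165]
w1 12818.0 [485.3 530.6] [189.5 194.6] 0.23 [476   6] [628 175]
w1 13692.0 [485.6 341. ] [190.6 189.2] 89.75 [320   4] [488 175]
w2 3441.0 [515.1 -37.6] [131.5  67.9] 10.39 [140 174] [207 275]
w2 10426.5 [485.5 340.1] [187.9 189. ] 0.02 [397 129] [553 274]
w2 (333, 147) 586 [412.9 163.2] [23. 30.] 89.97
w2 (239, 157) 1286 [422.9  56.6] [29.5 54.1] 87.06
w2 (102, 277) 825 [ 563.4 -115.4] [30.1 47.1] 0.13
w3 (343, 193) 1243 [ 563.7 -111.4] [53.2 29.5] 88.62
w3 (217, 66) 173769 [ 695.8 -557.5] [ 1.4 11.8] 75.21
w3 (501, 60) 1501 [422.9  57.2] [30.2 53.9] 88.03
w3 (595, 54) 631 [413.  163.8] [29.9 24.2] 0.31
```

```bash
python3 - <<'E'
from h import *
for t,(x0,y0,x1,y1) in (("w1",(197,111,419,233)),("w2",(420,95,550,175)),("w2",(275,220,490,330))):
    im,c=load(t); g=cv2.cvtColor(im,cv2.COLOR_BGR2GRAY)
    m=cv2.adaptiveThreshold(g,1,cv2.ADAPTIVE_THRESH_MEAN_C,cv2.THRESH_BINARY,15,-22); z=np.zeros_like(m); z[y0:y1,x0:x1]=m[y0:y1,x0:x1]
    z=cv2.morphologyEx(z,cv2.MORPH_CLOSE,np.ones((3,3)))
    for k in cv2.findContours(z,cv2.RETR_EXTERNAL,cv2.CHAIN_APPROX_NONE)[0]:
        if cv2.boundingRect(k)[2]<25: continue
        P=onplane(c,k[:,0].astype(float),2)[:,:2].astype(np.float32); r=cv2.minAreaRect(P); print(t,np.round(r[0],1),np.round(r[1],1),round(r[2],2),k[:,0].min(0),k[:,0].max(0))
E
```

```text
w1 [614.9 314. ] [54.6 82.7] 1.19 [342 181] [408 224]
w1 [577.7 226.7] [90.9 57.4] 8.39 [277 133] [326 209]
w1 [580.8 132. ] [134.3  64.5] 1.23 [198 119] [258 228]
w1 [540.7 222.1] [54.5 82.4] 1.48 [266 118] [335 166]
w1 [538.8 312.4] [54.6 82.6] 1.34 [341 117] [410 164]
w1 [503.9 145.2] [34.6  0. ] 89.46 [221 111] [250 111]
w2 [397.8 345.6] [ 76.4 146.5] 2.12 [422 100] [544 168]
w2 [616.  315.6] [55.9 86.4] 1.36 [411 280] [473 318]
w2 [584.9 228. ] [90.2 53.3] 4.37 [359 246] [400 309]
w2 [581.5 131.7] [134.2  64.7] 1.28 [282 228] [333 321]
w2 [541.6 222.5] [54.8 81.7] 1.15 [346 227] [409 268]
w2 [539.5 312.2] [54.6 82.3] 1.14 [414 226] [478 266]
w2 [504.  118.3] [30.8  0. ] 89.9 [285 220] [309 220]
```

```bash
python3 - <<'E'
from h import *
for t,s in (("w1",(290,160)),("w2",(370,280)),("w3",(606,215))):
    im,c=load(t); h=cv2.cvtColor(im,cv2.COLOR_BGR2HSV); b=cv2.bilateralFilter(im,5,30,5)
    print(t,[im[y,x].tolist() for x,y in ([(290,200),(283,170),(330,220),(300,225),(270,200),(345,160)] if t=="w1" else [s])])
    m=np.zeros((482,642),np.uint8); 
    cv2.floodFill(b.copy(),m,s,0,(6,)*3,(6,)*3,4|cv2.FLOODFILL_MASK_ONLY|(1<<8))
    m=cv2.morphologyEx(m[1:-1,1:-1],cv2.MORPH_CLOSE,np.ones((5,5)))
    k=max(cv2.findContours(m,cv2.RETR_EXTERNAL,cv2.CHAIN_APPROX_NONE)[0],key=cv2.contourArea)
    for z in (28,30): P=onplane(c,cv2.convexHull(k)[:,0].astype(float),z)[:,:2].astype(np.float32); r=cv2.minAreaRect(P); print(t,z,cv2.contourArea(k),np.round(r[0],1),np.round(r[1],1),round(r[2],2),k[:,0].min(0),k[:,0].max(0))
E
```

```text
w1 [[137, 141, 141], [126, 130, 131], [134, 140, 141], [132, 139, 138], [127, 127, 132], [126, 125, 131]]
w1 28 789.0 [555.9 225.2] [27.7 39.9] 7.65 [284 142] [320 170]
w1 30 789.0 [555.8 225.3] [27.6 39.7] 7.65 [284 142] [320 170]
w2 [[45, 45, 47]]
w2 28 110436.0 [470.6 277.3] [427.  570.8] 0.6 [169   0] [639 351]
w2 30 110436.0 [470.3 276.7] [425.  568.1] 0.6 [169   0] [639 351]
w3 [[116, 120, 120]]
w3 28 4966.5 [593.3 217. ] [135.4  82.8] 10.75 [576 160] [639 266]
w3 30 4966.5 [592.8 215.3] [134.7  82.4] 10.75 [576 160] [639 266]
```

```bash
python3 - <<'E'
from h import *
im,c=load("w1"); f=im.astype(np.float32); q=cv2.GaussianBlur(2*f[...,1]-f[...,0]-f[...,2],(0,0),1.5)
roi=np.zeros_like(q); roi[120:250,262:350]=1
m=((q>0)&(roi>0)).astype(np.uint8); m=cv2.morphologyEx(m,cv2.MORPH_OPEN,np.ones((5,5)))
k=max(cv2.findContours(m,cv2.RETR_EXTERNAL,cv2.CHAIN_APPROX_NONE)[0],key=cv2.contourArea)
for z in (20,30): P=onplane(c,k[:,0].astype(float),z)[:,:2].astype(np.float32); r=cv2.minAreaRect(P); print(z,cv2.contourArea(k),np.round(r[0],1),np.round(r[1],1),round(r[2],2),k[:,0].min(0),k[:,0].max(0))
v=im[110:255,250:360].copy(); cv2.drawContours(v,[k-[250,110]],-1,(0,0,255),1); cv2.imwrite("pics/m1.png",cv2.resize(v,None,fx=4,fy=4,interpolation=0))
d=im[180:210,295:322]; 
plan([(588,228,150,187.5,1)])
E
```

```text
20 6348.5 [599.  226.7] [109.4 142.7] 89.78 [262 131] [349 249]
30 6348.5 [597.5 227.3] [106.8 139.4] 89.78 [262 131] [349 249]
[[-0.05,0.93,0.44,0,0,-0.13,1],[-0.06,0.92,0.44,0,0,-0.13,1],[-0.07,0.92,0.44,0,0,-0.13,1],[-0.08,0.92,0.44,0,0,-0.13,1],[-0.09,0.92,0.43,0,0,-0.13,1],[-0.09,0.92,0.44,0,0,-0.13,1],[-0.1,0.92,0.43,0,0,-0.12,1],[-0.11,0.92,0.44,0,0,-0.13,1]]
[[-0.12,0.92,0.43,0.01,0,-0.12,1],[-0.13,0.92,0.43,0,0,-0.13,1],[-0.15,0.92,0.44,0.01,0,-0.12,1],[-0.15,0.92,0.43,0,0,-0.13,1],[-0.16,0.92,0.44,0.01,0.01,-0.12,1]]
```

View pics/m1.png

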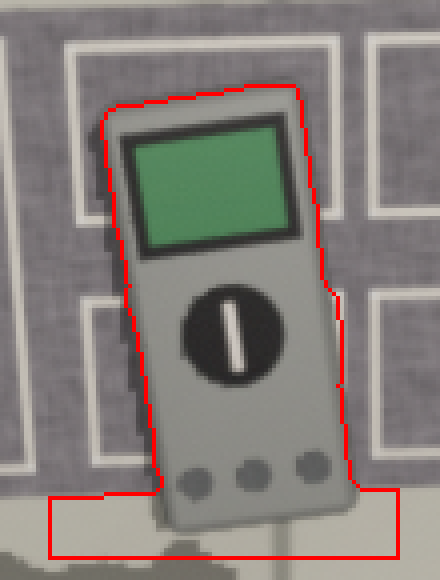

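```bash
python3 - <<'E'
from h import *
im,c=load("w1"); P=onplane(c,[(275.75,137),(324.25,131.5),(339.25,236.2),(291.2,240.5)],30)[:,:2]
print(P.round(1),P.mean(0),np.linalg.norm(P[0]-P[1]),np.linalg.norm(P[1]-P[2])); d=P[2]+P[3]-P[0]-P[1]; print(np.degrees(np.arctan2(d[1],d[0])))
x,y=P.mean(0)
plan([(x,y,130,187.4,1),(x,y,24,187.4,1,26)])
E
```

```text
[[534.2 195.6]
 [528.4 250.4]
 [651.  268.3]
 [656.2 209.8]] [592.46663795 231.02770121] 55.17323484447633 123.86034837455658
7.467345186398503
[[-0.06,0.93,0.49,0,0,-0.13,1],[-0.07,0.93,0.49,0,0,-0.13,1],[-0.08,0.93,0.49,0,0,-0.12,1],[-0.09,0.93,0.49,0,0,-0.13,1],[-0.1,0.93,0.49,0,0,-0.12,1],[-0.11,0.93,0.49,0,0,-0.13,1],[-0.11,0.93,0.49,0,0,-0.12,1],[-0.12,0.93,0.48,0,0,-0.13,1]]
[[-0.13,0.93,0.49,0.01,0,-0.12,1],[-0.14,0.92,0.48,0,0,-0.13,1],[-0.16,0.92,0.49,0.01,0,-0.12,1],[-0.16,0.93,0.48,0,0,-0.13,1],[-0.17,0.92,0.48,0.01,0.01,-0.12,1],[0,0,0.71,0,0,0,1],[0,0,0.71,0,0,0,1],[0,0,0.71,0,0,0,1]]
[[0,0,0.7,0,0,0,1],[0,0,0.71,0,0,0,1]]
```

apply_moves(deltas=[[-0.06,0.93,0.49,0,0,-0.13,1],[-0.07,0.93,0.49,0,0,-0.13,1],[-0.08,0.93,0.49,0,0,-0.12,1],[-0.09,0.93,0.49,0,0,-0.13,1],[-0.1,0.93,0.49,0,0,-0.12,1],[-0.11,0.93,0.49,0,0,-0.13,1],[-0.11,0.93,0.49,0,0,-0.12,1],[-0.12,0.93,0.48,0,0,-0.13,1]])

```text
time: 5.8
tool_pos: [582.6, 93.3, 202.4]
tcp_rot: [179.9, 0.1, -175.3]
ft_force: [0.0, -0.4, -0.5]
finger_gap: 84.8
grip_force: 0.0
```

apply_moves(deltas=[[-0.13,0.93,0.49,0.01,0,-0.12,1],[-0.14,0.92,0.48,0,0,-0.13,1],[-0.16,0.92,0.49,0.01,0,-0.12,1],[-0.16,0.93,0.48,0,0,-0.13,1],[-0.17,0.92,0.48,0.01,0.01,-0.12,1],[0,0,0,0,0,0,1]])

```text
time: 6.55
tool_pos: [589.8, 233.9, 128.5]
tcp_rot: [-180.0, -0.2, -172.3]
ft_force: [0.4, -0.2, 0.5]
finger_gap: 85.4
grip_force: 0.0
```

apply_moves(deltas=[[0,0,0.71,0,0,0,1],[0,0,0.71,0,0,0,1],[0,0,0.71,0,0,0,1],[0,0,0.71,0,0,0,1],[0,0,0.71,0,0,0,1],[0,0,0,0,0,0,1],[0,0,0,0,0,0,1]])

```text
time: 7.42
tool_pos: [592.2, 230.8, 24.5]
tcp_rot: [-180.0, 0.1, -172.6]
ft_force: [-0.2, 0.6, 0.4]
finger_gap: 85.1
grip_force: 0.0
```

apply_moves(deltas=[[0,0,0,0,0,0,0.3],[0,0,0,0,0,0,0.3],[0,0,0,0,0,0,0.3],[0,0,0,0,0,0,0.3],[0,0,0,0,0,0,0.3]], grip_force=60)

```text
time: 8.05
tool_pos: [592.9, 231.1, 25.7]
tcp_rot: [-180.0, 0.2, -172.5]
ft_force: [-0.6, -0.2, 6.4]
finger_gap: 58.8
grip_force: 66.7
```

```bash
python3 - <<'E'
from h import *
plan([(592.5,231,110,187.4,.3),(397.8,345.6,60,92.1,.3),(397.8,345.6,26,92.1,.3,18)])
E
```

```text
[[0,0,-0.94,0,0.01,0,0.3],[0,0,-0.94,0,0.01,0.01,0.3],[0.01,0,-0.93,-0.01,0.02,0,0.3],[0.27,0.21,0.08,0,0,0.95,0.3],[0.29,0.19,0.08,0,0,0.94,0.3],[0.3,0.17,0.08,0,0,0.95,0.3],[0.31,0.14,0.08,0,0,0.94,0.3],[0.32,0.12,0.07,0,0,0.95,0.3]]
[[0.33,0.1,0.08,0,0,0.94,0.3],[0.33,0.07,0.07,0,0,0.95,0.3],[0.34,0.04,0.08,0,0,0.94,0.3],[0.34,0.02,0.07,0,0,0.95,0.3],[0.34,-0.01,0.08,0,0,0.94,0.3],[0.34,-0.03,0.07,0,0,0.95,0.3],[0.34,-0.06,0.08,0,0,0.94,0.3],[0.33,-0.08,0.07,0,0,0.95,0.3]]
[[0.32,-0.11,0.08,0,0,0.94,0.3],[0.32,-0.13,0.07,0,0,0.95,0.3],[0.3,-0.16,0.08,0,0,0.94,0.3],[0.29,-0.18,0.07,0,0,0.95,0.3],[0.28,-0.2,0.08,0,0,0.94,0.3],[0.26,-0.22,0.07,0,0,0.95,0.3],[0.25,-0.24,0.08,0,0,0.94,0.3],[0.23,-0.25,0.07,0,0,0.95,0.3]]
[[0.21,-0.28,0.08,0,0,0.94,0.3],[0,0,0.57,0,0,0,0.3],[0,0.01,0.56,0,0,0,0.3]]
```

apply_moves(deltas=[[0,0,-0.94,0,0.01,0,0.3],[0,0,-0.94,0,0.01,0.01,0.3],[0.01,0,-0.93,-0.01,0.02,0,0.3],[0.27,0.21,0.08,0,0,0.95,0.3],[0.29,0.19,0.08,0,0,0.94,0.3],[0.3,0.17,0.08,0,0,0.95,0.3],[0.31,0.14,0.08,0,0,0.94,0.3],[0.32,0.12,0.07,0,0,0.95,0.3]])

```text
time: 9.05
tool_pos: [546.3, 256.7, 96.2]
tcp_rot: [-179.9, -0.2, 165.6]
ft_force: [-0.1, -0.2, -2.2]
finger_gap: 58.2
grip_force: 65.7
```

apply_moves(deltas=[[0.33,0.1,0.08,0,0,0.94,0.3],[0.33,0.07,0.07,0,0,0.95,0.3],[0.34,0.04,0.08,0,0,0.94,0.3],[0.34,0.02,0.07,0,0,0.95,0.3],[0.34,-0.01,0.08,0,0,0.94,0.3],[0.34,-0.03,0.07,0,0,0.95,0.3],[0.34,-0.06,0.08,0,0,0.94,0.3],[0.33,-0.08,0.07,0,0,0.95,0.3]])

```text
time: 10.05
tool_pos: [475.6, 298.3, 78.5]
tcp_rot: [-179.8, -0.1, 130.9]
ft_force: [0.8, -0.3, -2.3]
finger_gap: 59.2
grip_force: 42.7
```

apply_moves(deltas=[[0.32,-0.11,0.08,0,0,0.94,0.3],[0.32,-0.13,0.07,0,0,0.95,0.3],[0.3,-0.16,0.08,0,0,0.94,0.3],[0.29,-0.18,0.07,0,0,0.95,0.3],[0.28,-0.2,0.08,0,0,0.94,0.3],[0.26,-0.22,0.07,0,0,0.95,0.3],[0.25,-0.24,0.08,0,0,0.94,0.3],[0.23,-0.25,0.07,0,0,0.95,0.3]])

```text
time: 11.05
tool_pos: [405.0, 340.0, 60.7]
tcp_rot: [-179.8, 0.0, 96.3]
ft_force: [-0.1, 0.4, -2.8]
finger_gap: 58.6
grip_force: 71.6
```

apply_moves(deltas=[[0.21,-0.28,0.08,0,0,0.94,0.3],[0,0,0,0,0,0,0.3],[0,0,0,0,0,0,0.3]])

```text
time: 11.42
tool_pos: [396.8, 345.2, 58.8]
tcp_rot: [-179.8, 0.0, 92.2]
ft_force: [0.1, -0.3, -2.3]
finger_gap: 58.0
grip_force: 71.6
```

```bash
python3 - <<'E'
from h import *
plan([(397.8,345.6,26,92.1,.3,18)])
E
```

```text
[[0.01,0.02,0.55,-0.02,0,0.01,0.3],[0,0.02,0.54,-0.01,0.01,0.01,0.3]]
```

apply_moves(deltas=[[0.01,0.02,0.5,-0.02,0,0,0.3],[0,0.02,0.45,-0.01,0,0,0.3],[0,0,0.1,0,0,0,0.3],[0,0,0.05,0,0,0,0.3],[0,0,0,0,0,0,0.3]])

```text
time: 12.05
tool_pos: [397.7, 345.5, 25.7]
tcp_rot: [-179.9, 0.1, 92.1]
ft_force: [-1.7, -1.5, 1.9]
finger_gap: 58.6
grip_force: 72.1
```

apply_moves(deltas=[[0,0,0,0,0,0,0.9],[0,0,0,0,0,0,0.9],[0,0,0,0,0,0,0.9],[0,0,-0.8,0,0,0,0.9],[0,0,-0.9,0,0,0,0.9],[0,0,-0.9,0,0,0,0.9],[0,0,-0.9,0,0,0,0.9]])

```text
time: 12.92
tool_pos: [397.7, 345.7, 131.6]
tcp_rot: [-180.0, 0.0, 92.1]
ft_force: [0.7, 0.1, -0.4]
finger_gap: 76.6
grip_force: 0.0
```

```bash
python3 - <<'E'
from h import *
plan([(480,170,250,180,.9)])
E
```

```text
[[-0.3,0.13,-0.2,0,0,-0.96,0.9],[-0.31,0.1,-0.2,0,0,-0.96,0.9],[-0.31,0.08,-0.2,0,0,-0.96,0.9],[-0.32,0.05,-0.2,0,0,-0.96,0.9],[-0.32,0.03,-0.2,0,0,-0.96,0.9],[-0.32,0.01,-0.2,0,0,-0.96,0.9],[-0.32,-0.02,-0.2,0,0,-0.96,0.9],[-0.32,-0.04,-0.2,0,0,-0.96,0.9]]
[[-0.32,-0.07,-0.2,0,0,-0.96,0.9],[-0.31,-0.09,-0.2,0,0,-0.96,0.9],[-0.3,-0.12,-0.19,0,0,-0.96,0.9],[-0.29,-0.14,-0.2,0,0,-0.96,0.9],[-0.28,-0.16,-0.19,0,0,-0.96,0.9],[-0.27,-0.18,-0.2,0,0,-0.96,0.9],[-0.25,-0.2,-0.19,0,0,-0.96,0.9],[-0.24,-0.22,-0.2,0,0,-0.95,0.9]]
[[-0.22,-0.24,-0.19,0,0,-0.96,0.9],[-0.2,-0.26,-0.2,0,0,-0.95,0.9],[-0.18,-0.27,-0.19,0,0,-0.96,0.9],[-0.16,-0.28,-0.2,0,-0.01,-0.95,0.9]]
```

apply_moves(deltas=[[-0.3,0.13,-0.2,0,0,-0.96,0.9],[-0.31,0.1,-0.2,0,0,-0.96,0.9],[-0.31,0.08,-0.2,0,0,-0.96,0.9],[-0.32,0.05,-0.2,0,0,-0.96,0.9],[-0.32,0.03,-0.2,0,0,-0.96,0.9],[-0.32,0.01,-0.2,0,0,-0.96,0.9],[-0.32,-0.02,-0.2,0,0,-0.96,0.9],[-0.32,-0.04,-0.2,0,0,-0.96,0.9]])

```text
time: 13.92
tool_pos: [430.8, 275.4, 178.9]
tcp_rot: [-180.0, 0.0, 127.5]
ft_force: [0.6, 0.2, -0.8]
finger_gap: 77.3
grip_force: 0.0
```

apply_moves(deltas=[[-0.32,-0.07,-0.2,0,0,-0.96,0.9],[-0.31,-0.09,-0.2,0,0,-0.96,0.9],[-0.3,-0.12,-0.19,0,0,-0.96,0.9],[-0.29,-0.14,-0.2,0,0,-0.96,0.9],[-0.28,-0.16,-0.19,0,0,-0.96,0.9],[-0.27,-0.18,-0.2,0,0,-0.96,0.9],[-0.25,-0.2,-0.19,0,0,-0.96,0.9],[-0.24,-0.22,-0.2,0,0,-0.95,0.9]])

```text
time: 14.92
tool_pos: [463.8, 205.1, 226.0]
tcp_rot: [-180.0, -0.0, 162.6]
ft_force: [0.0, 0.8, -0.3]
finger_gap: 76.9
grip_force: 0.0
```

apply_moves(deltas=[[-0.22,-0.24,-0.19,0,0,-0.96,0.9],[-0.2,-0.26,-0.2,0,0,-0.95,0.9],[-0.18,-0.27,-0.19,0,0,-0.96,0.9],[-0.16,-0.28,-0.2,0,0,-0.95,0.9],[0,0,0,0,0,0,0.9]])

```text
time: 15.55
tool_pos: [480.6, 169.7, 249.8]
tcp_rot: [-180.0, 0.0, 179.9]
ft_force: [-0.5, 0.1, 0.8]
finger_gap: 77.1
grip_force: 0.0
```

```bash
cat >> h.py <<'E'
def label(t,p,z,zs=None):
    """white label of a pack nearest pixel p -> centre, size, angle of its long side on plane z"""
    im,c=load(t) if isinstance(t,str) else t; h=cv2.cvtColor(im,cv2.COLOR_BGR2HSV); m=((h[...,2]>150)&(h[...,1]<60)).astype(np.uint8)
    best=None
    for k in cv2.findContours(m,cv2.RETR_EXTERNAL,cv2.CHAIN_APPROX_NONE)[0]:
        a=cv2.contourArea(k)
        if not 250<a<9000: continue
        P=onplane(c,k[:,0].astype(float),z)[:,:2].astype(np.float32); r=cv2.minAreaRect(P)
        if min(r[1])<18 or max(r[1])>70: continue
        M=k[:,0].mean(0); d=np.linalg.norm(M-p)
        if best is None or d<best[0]:
            ang=r[2] if r[1][0]>r[1][1] else r[2]+90
            best=(d,np.round(r[0],1),np.round(r[1],1),round((ang+90)%180-90,2))
    return best
def here(t,X,z): # predicted pixel of a known spot
    return proj(load(t)[1],[[X[0],X[1],z]])[0]
E
python3 - <<'E'
from h import *
shot("w4"); t="w4"
print(sense()["tool_pos"])
for X,z in (((412.8,163.4),30),((422.7,57),36)): p=here(t,X,z); print(p,label(t,p,z))
im,c=load(t); h=cv2.cvtColor(im,cv2.COLOR_BGR2HSV); cv2.imwrite("pics/w4c.png",im[:340])
plan([(413,163.4,100,180,.8),(413,163.4,22,180,.8,26)])
E
```

```text
[480.27145268 169.9696504  249.32095142]
[316.45730363 135.97089745] (np.float64(0.6394969126426627), array([412.5, 163.4]), array([23.7, 30. ]), -0.17)
[202.64096537 147.59808811] (np.float64(8.081089495183994), array([422.7,  61.1]), array([53.2, 23. ]), 0.28)
[[0.37,-0.04,0.83,0,0,-0.01,0.8],[0.37,-0.04,0.83,0,0,0,0.8],[0.38,-0.04,0.83,0,0,-0.01,0.8],[0.37,-0.03,0.83,0,0,0,0.8],[0.38,-0.04,0.83,0,0,-0.01,0.8],[0.37,-0.03,0.83,0,0,0,0.8],[0,0,0.87,0,0,0,0.8],[0,0,0.86,0,0,0,0.8]]
[[0,0,0.87,0,0,0,0.8]]
```

View pics/w4c.png

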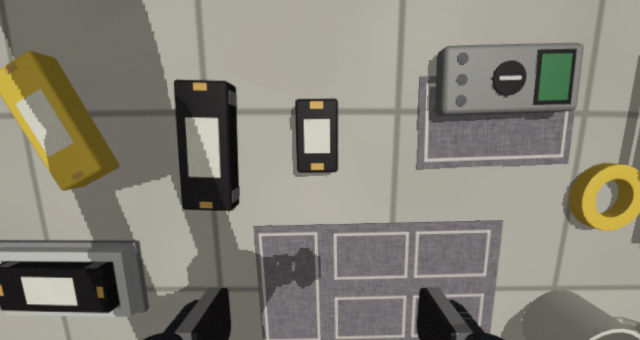

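```bash
python3 - <<'E'
from h import *
c1=load("w1")[1]; c4=load("w4")[1]
A=onplane(c1,[(302.4,156.3),(308.5,193.75)],31)[:,:2]; print("old disp,dial",A.round(1)); u=np.array([np.cos(np.radians(7.4)),np.sin(np.radians(7.4))]); v=np.array([-u[1],u[0]])
for a in A: print((a-[592.9,231.1])@u,(a-[592.9,231.1])@v)
im,_=load("w4"); h=cv2.cvtColor(im,cv2.COLOR_BGR2HSV); m=((h[...,0]>45)&(h[...,0]<85)&(h[...,1]>80)).astype(np.uint8)
k=max(cv2.findContours(m,0,1)[0],key=cv2.contourArea); P=onplane(c4,k[:,0].astype(float),31)[:,:2].astype(np.float32); r=cv2.minAreaRect(P); print(r)
m=((h[...,2]<50)).astype(np.uint8); m[:,:485]=0;m[:,532:]=0;m[:55]=0;m[100:]=0
m=cv2.morphologyEx(m,cv2.MORPH_CLOSE,np.ones((9,9))); k=max(cv2.findContours(m,0,1)[0],key=cv2.contourArea); (q,rad)=cv2.minEnclosingCircle(k); print(q,rad,onplane(c4,q,31))
E
```

```text
old disp,dial [[555.7 225.4]
 [598.8 231.7]]
-37.61334011173383 -0.8706713112375195
5.9677773902067015 -0.1200455461214687
((359.4023132324219, 381.74151611328125), (40.610084533691406, 29.044649124145508), 2.3056280612945557)
(507.9575500488281, 77.75092315673828) 17.685476303100586 [[360.90873267 338.19053108  31.        ]]
```

apply_moves(deltas=[[0.38,-0.04,0.83,0,0,0,0.8],[0.38,-0.04,0.83,0,0,0,0.8],[0.38,-0.04,0.83,0,0,0,0.8],[0.38,-0.04,0.83,0,0,0,0.8],[0.38,-0.04,0.83,0,0,0,0.8],[0.37,-0.03,0.83,0,0,0,0.8],[0,0,0,0,0,0,0.8]])

```text
time: 16.48
tool_pos: [409.3, 162.9, 97.5]
tcp_rot: [-179.9, -0.3, 179.9]
ft_force: [-0.1, -0.2, 0.5]
finger_gap: 68.6
grip_force: 0.0
```

apply_moves(deltas=[[0,0,0.87,0,0,0,0.8],[0,0,0.87,0,0,0,0.8],[0,0,0.85,0,0,0,0.8],[0,0,0,0,0,0,0.8],[0,0,0,0,0,0,0.2],[0,0,0,0,0,0,0.2],[0,0,0,0,0,0,0.2],[0,0,0,0,0,0,0.2]])

```text
time: 17.48
tool_pos: [413.7, 163.6, 24.2]
tcp_rot: [180.0, 0.2, 180.0]
ft_force: [-1.0, -0.3, 6.6]
finger_gap: 38.5
grip_force: 61.6
```

apply_moves(deltas=[[0,0,0,0,0,0,0.2],[0,0,0,0,0,0,0.2]])

```text
time: 17.73
tool_pos: [413.7, 163.5, 24.2]
tcp_rot: [180.0, 0.2, 180.0]
ft_force: [-0.7, -0.2, 6.3]
finger_gap: 38.6
grip_force: 61.6
```

```bash
python3 - <<'E'
from h import *
print(sense()["tool_pos"],sense()["finger_gap"])
plan([(413,163.4,90,180,.2),(541,222.3,70,91.25,.2)])
E
```

```text
[413.6853987  163.54709054  24.21203826] 38.632900180616076
[[0.01,0,-0.73,0,0.01,0,0.2],[0,0,-0.73,0,0.01,0,0.2],[0.01,0,-0.73,0.01,0.02,-0.01,0.2],[-0.21,0.1,0.03,0,0,0.97,0.2],[-0.21,0.11,0.03,0,0,0.97,0.2],[-0.2,0.13,0.03,0,0,0.97,0.2],[-0.18,0.14,0.03,0,0,0.97,0.2],[-0.17,0.16,0.03,0,0,0.97,0.2]]
[[-0.16,0.17,0.03,0,0,0.97,0.2],[-0.15,0.18,0.03,0,0,0.97,0.2],[-0.13,0.19,0.03,0,0,0.97,0.2],[-0.12,0.2,0.04,0,0,0.97,0.2],[-0.1,0.21,0.03,0,0,0.97,0.2],[-0.08,0.22,0.04,0,0,0.97,0.2],[-0.07,0.23,0.03,0,0,0.97,0.2],[-0.05,0.23,0.04,0,0,0.97,0.2]]
[[-0.03,0.23,0.03,0,0,0.97,0.2],[-0.01,0.24,0.04,0,0,0.96,0.2],[0.01,0.24,0.03,0,0,0.97,0.2],[0.02,0.23,0.04,0,0,0.96,0.2],[0.04,0.23,0.03,0,0,0.97,0.2],[0.06,0.23,0.04,0,0,0.96,0.2],[0.09,0.22,0.03,0,0,0.97,0.2]]
```

apply_moves(deltas=[[0.01,0,-0.73,0,0.01,0,0.2],[0,0,-0.73,0,0.01,0,0.2],[0.01,0,-0.73,0.01,0.02,-0.01,0.2],[-0.21,0.1,0.03,0,0,0.97,0.2],[-0.21,0.11,0.03,0,0,0.97,0.2],[-0.2,0.13,0.03,0,0,0.97,0.2],[-0.18,0.14,0.03,0,0,0.97,0.2],[-0.17,0.16,0.03,0,0,0.97,0.2]])

```text
time: 18.73
tool_pos: [443.8, 177.8, 83.9]
tcp_rot: [-179.9, -0.1, 157.6]
ft_force: [0.3, -0.1, -1.5]
finger_gap: 37.9
grip_force: 60.8
```

apply_moves(deltas=[[-0.16,0.17,0.03,0,0,0.97,0.2],[-0.15,0.18,0.03,0,0,0.97,0.2],[-0.13,0.19,0.03,0,0,0.97,0.2],[-0.12,0.2,0.04,0,0,0.97,0.2],[-0.1,0.21,0.03,0,0,0.97,0.2],[-0.08,0.22,0.04,0,0,0.97,0.2],[-0.07,0.23,0.03,0,0,0.97,0.2],[-0.05,0.23,0.04,0,0,0.97,0.2]])

```text
time: 19.73
tool_pos: [495.0, 201.0, 75.6]
tcp_rot: [-179.8, -0.0, 122.1]
ft_force: [0.7, 0.3, -1.2]
finger_gap: 38.7
grip_force: 60.8
```

apply_moves(deltas=[[-0.03,0.23,0.03,0,0,0.97,0.2],[-0.01,0.24,0.04,0,0,0.96,0.2],[0.01,0.24,0.03,0,0,0.97,0.2],[0.02,0.23,0.04,0,0,0.96,0.2],[0.04,0.23,0.03,0,0,0.97,0.2],[0.06,0.23,0.04,0,0,0.96,0.2],[0.09,0.22,0.03,0,0,0.97,0.2],[0,0,0,0,0,0,0.2]])

```text
time: 20.72
tool_pos: [539.7, 222.2, 68.1]
tcp_rot: [-179.8, 0.1, 91.3]
ft_force: [0.3, 1.5, -1.6]
finger_gap: 38.5
grip_force: 60.7
```

```bash
python3 - <<'E'
from h import *
print(sense()["tool_pos"],sense()["finger_gap"],sense()["grip_force"])
plan([(541,222.3,27,91.25,.2,20)])
E
```

```text
[539.7478323  222.17760857  68.14040141] 38.53012768297523 60.69375157356262
[[0,0.02,0.46,-0.01,0,0,0.2],[0,0.01,0.46,-0.01,0.01,0,0.2],[0,0.01,0.45,-0.02,0,0,0.2]]
```

apply_moves(deltas=[[0,0.02,0.46,-0.02,0,0,0.2],[0,0.01,0.46,-0.01,0,0,0.2],[0,0.01,0.38,-0.01,0,0,0.2],[0,0,0.1,0,0,0,0.2],[0,0,0,0,0,0,0.2]])

```text
time: 21.35
tool_pos: [540.1, 221.8, 25.8]
tcp_rot: [-179.9, 0.1, 91.3]
ft_force: [-4.8, -1.3, 8.5]
finger_gap: 38.7
grip_force: 62.9
```

apply_moves(deltas=[[0,0,0,0,0,0,0.7],[0,0,0,0,0,0,0.7],[0,0,0,0,0,0,0.7],[0,0,-0.8,0,0,0,0.7],[0,0,-0.9,0,0,0,0.7],[0,0,-0.9,0,0,0,0.7]])

```text
time: 22.1
tool_pos: [540.2, 222.0, 104.1]
tcp_rot: [-179.9, 0.1, 91.2]
ft_force: [0.7, -1.1, 1.0]
finger_gap: 59.9
grip_force: 0.0
```

```bash
python3 - <<'E'
from h import *
print(sense()["tool_pos"],sense()["finger_gap"],sense()["grip_force"])
plan([(360.7,344.2,105,92.1,1),(360.7,344.2,25,92.1,1,27)])
E
```

```text
[540.24547708 221.952788   104.05997033] 59.92379614309518 0.0
[[0.6,-0.84,0,0,0,-0.03,1],[0.6,-0.84,-0.01,0,0,-0.03,1],[0.61,-0.84,0,0,0,-0.03,1],[0.61,-0.84,-0.01,0,0,-0.02,1],[0.61,-0.84,0,0,0.01,-0.03,1],[0.61,-0.83,0,-0.01,0,-0.02,1],[0.6,-0.84,-0.01,0,0.01,-0.03,1],[0,0,0.89,0,0,0,1]]
[[0,0,0.89,0,0,0,1],[0,0,0.89,0,0,0,1]]
```

apply_moves(deltas=[[0.6,-0.84,0,0,0,-0.03,1],[0.6,-0.84,0,0,0,-0.03,1],[0.61,-0.84,0,0,0,-0.03,1],[0.61,-0.84,0,0,0,-0.02,1],[0.61,-0.84,0,0,0,-0.03,1],[0.61,-0.83,0,0,0,-0.02,1],[0.6,-0.84,0,0,0,-0.03,1],[0,0,0,0,0,0,1]])

```text
time: 23.1
tool_pos: [359.3, 345.0, 103.3]
tcp_rot: [-179.9, 0.1, 92.3]
ft_force: [-0.2, 0.4, 0.1]
finger_gap: 85.4
grip_force: 0.0
```

apply_moves(deltas=[[0,0,0.89,0,0,0,1],[0,0,0.89,0,0,0,1],[0,0,0.85,0,0,0,1],[0,0,0,0,0,0,1],[0,0,0,0,0,0,0.3],[0,0,0,0,0,0,0.3],[0,0,0,0,0,0,0.3],[0,0,0,0,0,0,0.3]])

```text
time: 24.1
tool_pos: [362.1, 344.9, 26.4]
tcp_rot: [179.9, -0.0, 92.1]
ft_force: [0.2, -1.2, 6.8]
finger_gap: 58.3
grip_force: 65.7
```

```bash
python3 - <<'E'
from h import *
s=sense();print(s["tool_pos"],s["finger_gap"],s["grip_force"],s["ft_force"])
plan([(360.7,344.2,42,92.1,.3),(397.8,345.6,42,92.1,.3,20),(397.8,345.6,28,92.1,.3)])
E
```

```text
[362.09414362 344.93567771  26.42783998] 58.346462436749405 65.71319818496704 [ 0.21942244 -1.24988191  6.77117662]
[[-0.02,-0.05,-0.52,0.03,-0.01,0,0.3],[0,0.62,0,0,0,0,0.3],[0,0.62,0,0,0,0,0.3],[0,0,0.47,0,0,0,0.3]]
```

apply_moves(deltas=[[0,0,-0.52,0,0,0,0.3],[0,0,0,0,0,0,0.3],[0,0.6,0,0,0,0,0.3],[0,0.6,0,0,0,0,0.3],[0,0,0,0,0,0,0.3],[0,0,0.4,0,0,0,0.3],[0,0,0.12,0,0,0,0.3],[0,0,0,0,0,0,0.3]])

```text
time: 25.1
tool_pos: [396.3, 345.5, 26.4]
tcp_rot: [-180.0, 0.1, 92.1]
ft_force: [-9.4, -8.3, 24.8]
finger_gap: 58.2
grip_force: 68.7
```

apply_moves(deltas=[[0,0,-0.06,0,0,0,0.3],[0,0,0,0,0,0,1],[0,0,0,0,0,0,1],[0,0,0,0,0,0,1],[0,0,-0.8,0,0,0,1],[0,0,-0.9,0,0,0,1],[0,0,-0.9,0,0,0,1]])

```text
time: 25.98
tool_pos: [396.5, 345.4, 104.9]
tcp_rot: [-179.9, 0.1, 92.1]
ft_force: [0.7, -0.2, 0.0]
finger_gap: 85.5
grip_force: 0.0
```

```bash
python3 - <<'E'
from h import *
s=sense();print(s["tool_pos"],s["finger_gap"],s["grip_force"],s["ft_force"])
plan([(565,-200,230,90,.8)])
E
```

```text
[396.54153701 345.38812573 104.85706803] 85.46136992066653 0.0 [ 0.69364072 -0.22616293  0.00300621]
[[-0.92,0.25,-0.21,0,0,0.02,0.8],[-0.92,0.25,-0.21,0,0,0.02,0.8],[-0.92,0.25,-0.21,0,0,0.02,0.8],[-0.92,0.25,-0.21,0,0,0.02,0.8],[-0.92,0.25,-0.21,0,0,0.02,0.8],[-0.92,0.25,-0.21,0,0,0.02,0.8],[-0.92,0.26,-0.21,0,0,0.02,0.8],[-0.91,0.26,-0.21,0,0,0.02,0.8]]
[[-0.91,0.26,-0.21,0,0,0.02,0.8],[-0.91,0.26,-0.21,0,0,0.03,0.8],[-0.91,0.26,-0.21,0,0,0.02,0.8],[-0.91,0.26,-0.2,0,0,0.03,0.8],[-0.91,0.27,-0.21,0,0,0.02,0.8],[-0.92,0.27,-0.2,0,0,0.03,0.8],[-0.91,0.27,-0.21,0,0,0.02,0.8],[-0.91,0.27,-0.2,0,0,0.03,0.8]]
[[-0.91,0.27,-0.21,0,0,0.02,0.8],[-0.92,0.27,-0.2,0,0.01,0.03,0.8],[-0.91,0.28,-0.21,-0.01,0,0.02,0.8],[-0.91,0.28,-0.2,0,0.01,0.03,0.8]]
```

apply_moves(deltas=[[-0.92,0.25,-0.21,0,0,0.02,0.8],[-0.92,0.25,-0.21,0,0,0.02,0.8],[-0.92,0.25,-0.21,0,0,0.02,0.8],[-0.92,0.25,-0.21,0,0,0.02,0.8],[-0.92,0.25,-0.21,0,0,0.02,0.8],[-0.92,0.25,-0.21,0,0,0.02,0.8],[-0.92,0.26,-0.21,0,0,0.02,0.8],[-0.91,0.26,-0.21,0,0,0.02,0.8]])

```text
time: 26.98
tool_pos: [464.4, 126.2, 155.0]
tcp_rot: [-180.0, 0.1, 91.4]
ft_force: [-0.1, 0.7, -0.1]
finger_gap: 68.4
grip_force: 0.0
```

apply_moves(deltas=[[-0.91,0.26,-0.21,0,0,0.02,0.8],[-0.91,0.26,-0.21,0,0,0.03,0.8],[-0.91,0.26,-0.21,0,0,0.02,0.8],[-0.91,0.26,-0.2,0,0,0.03,0.8],[-0.91,0.27,-0.21,0,0,0.02,0.8],[-0.92,0.27,-0.2,0,0,0.03,0.8],[-0.91,0.27,-0.21,0,0,0.02,0.8],[-0.91,0.27,-0.2,0,0,0.03,0.8]])

```text
time: 27.98
tool_pos: [531.7, -91.3, 204.7]
tcp_rot: [-180.0, 0.1, 90.4]
ft_force: [-0.1, -0.1, -0.4]
finger_gap: 68.1
grip_force: 0.0
```

apply_moves(deltas=[[-0.91,0.27,-0.21,0,0,0.02,0.8],[-0.92,0.27,-0.2,0,0,0.03,0.8],[-0.91,0.28,-0.21,0,0,0.02,0.8],[-0.91,0.28,-0.2,0,0,0.03,0.8],[0,0,0,0,0,0,0.8]])

```text
time: 28.6
tool_pos: [565.5, -201.5, 229.5]
tcp_rot: [-180.0, 0.1, 89.9]
ft_force: [-0.7, 1.0, 0.6]
finger_gap: 68.3
grip_force: 0.0
```

```bash
python3 - <<'E'
from h import *
shot("w5"); t="w5"; print(sense()["tool_pos"],sense()["tcp_rot"])
p=here(t,(563,-112),48); print(p,label(t,p,48))
plan([(563.3,-112,110,90,.8),(563.3,-112,48,90,.8)])
E
```

```text
[ 565.12499352 -200.28986312  229.0775334 ] [-1.79948178e+02  4.30518743e-02  8.99186652e+01]
[320.05609299 108.68111192] (np.float64(194.3879605157731), array([404.8, -92.6]), array([51.8, 28.8]), 25.56)
[[0.59,-0.01,0.79,0,0,0,0.8],[0.59,-0.01,0.79,0,0,0,0.8],[0.59,-0.01,0.8,0,0,-0.01,0.8],[0.59,-0.02,0.79,-0.01,0,0,0.8],[0.59,-0.01,0.8,0,0.01,-0.01,0.8],[0,0,0.69,0,0,0,0.8],[0,0,0.69,0,0,0,0.8],[0,0,0.68,0,0,0,0.8]]
```

View pics/w5.png

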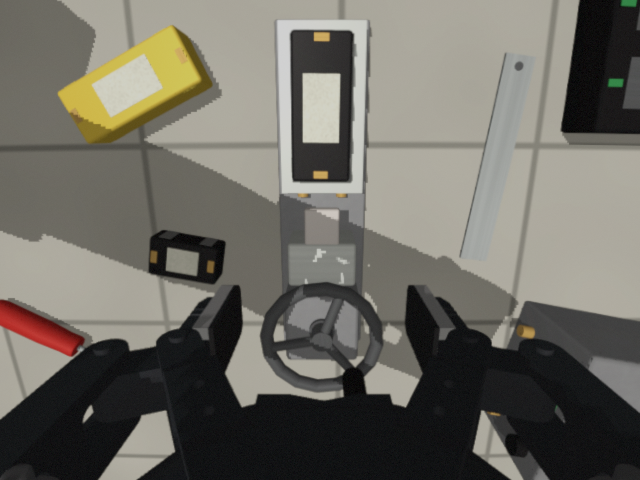

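```bash
python3 - <<'E'
from h import *
im,c=load("w5"); h=cv2.cvtColor(im,cv2.COLOR_BGR2HSV)
m=((h[...,2]>170)&(h[...,1]<30)).astype(np.uint8); m[:,:268]=0; m[:,377:]=0; m[:12]=0; m[196:]=0
for k in cv2.findContours(m,cv2.RETR_CCOMP,cv2.CHAIN_APPROX_NONE)[0]:
    a=cv2.contourArea(k)
    if a<800: continue
    for z in (30,48):
        P=onplane(c,k[:,0].astype(float),z)[:,:2].astype(np.float32); r=cv2.minAreaRect(P); print(a,z,np.round(r[0],1),np.round(r[1],1),round(r[2],2),k[:,0].min(0),k[:,0].max(0))
print(im[20:24,300].tolist(),im[5:30:3,320,0])
t,_=tri(c,(321,108),load("w3")[1],(342.8,193.1)); print(t)
print(onplane(c,[(321,36),(320,175)],48))
E
```

```text
2384.5 30 [ 563.6 -110.7] [56.5 31.1] 89.04 [303  74] [339 142]
2384.5 48 [ 563.7 -111.9] [53.4 29.4] 89.04 [303  74] [339 142]
14541.0 30 [ 564.1 -111.9] [143.6  74.3] 89.84 [277  19] [366 192]
14541.0 48 [ 564.2 -113.1] [135.7  70.2] 89.84 [277  19] [366 192]
9939.5 30 [ 564.8 -111.3] [128.8  57.6] 89.23 [289  28] [357 183]
9939.5 48 [ 564.8 -112.5] [121.7  54.4] 89.23 [289  28] [357 183]
[[195, 198, 198], [204, 207, 207], [205, 208, 207], [205, 208, 207]] [155 155 155 156 155 193 204 203 164]
[ 563.7070089  -111.47841028   42.40878534]
[[ 564.01949306  -57.41599362   48.        ]
 [ 562.66839449 -166.21234311   48.        ]]
```

apply_moves(deltas=[[0.59,-0.01,0.79,0,0,0,0.8],[0.59,-0.01,0.79,0,0,0,0.8],[0.59,-0.01,0.8,0,0,-0.01,0.8],[0.59,-0.02,0.79,0,0,0,0.8],[0.59,-0.01,0.8,0,0,-0.01,0.8],[0,0,0,0,0,0,0.8]])

```text
time: 29.4
tool_pos: [561.0, -108.9, 107.5]
tcp_rot: [-179.7, -0.0, 90.2]
ft_force: [0.7, 0.8, -0.6]
finger_gap: 68.0
grip_force: 0.0
```

apply_moves(deltas=[[0,0,0.69,0,0,0,0.8],[0,0,0.69,0,0,0,0.8],[0,0,0.65,0,0,0,0.8],[0,0,0,0,0,0,0.8],[0,0,0,0,0,0,0.8]])

```text
time: 30.02
tool_pos: [563.8, -111.7, 50.2]
tcp_rot: [180.0, 0.1, 90.1]
ft_force: [1.4, -0.0, 0.1]
finger_gap: 68.5
grip_force: 0.0
```

apply_moves(deltas=[[0,0,0.13,0,0,0,0.8],[0,0,0,0,0,0,0.3],[0,0,0,0,0,0,0.3],[0,0,0,0,0,0,0.3],[0,0,0,0,0,0,0.3],[0,0,0,0,0,0,0.3]], grip_force=80)

```text
time: 30.78
tool_pos: [563.8, -111.6, 46.2]
tcp_rot: [180.0, 0.1, 90.1]
ft_force: [-0.3, -0.1, 5.4]
finger_gap: 47.9
grip_force: 84.9
```

```bash
python3 - <<'E'
from h import *
plan([(563.8,-111.6,105,90,.3,20),(581.1,131.9,85,181.25,.3)])
E
```

```text
[[0,0,-0.65,0,0.01,0.01,0.3],[0,0,-0.65,0,0,0.01,0.3],[0,0,-0.66,0.01,0.01,0,0.3],[0.39,0.03,0.03,0,0,-0.95,0.3],[0.38,0.06,0.03,0,0,-0.95,0.3],[0.38,0.09,0.03,0,0,-0.95,0.3],[0.37,0.11,0.03,0,0,-0.95,0.3],[0.36,0.14,0.03,0,0,-0.95,0.3]]
[[0.35,0.17,0.03,0,0,-0.95,0.3],[0.33,0.19,0.03,0,0,-0.95,0.3],[0.32,0.22,0.03,0,0,-0.95,0.3],[0.3,0.24,0.03,0,0,-0.95,0.3],[0.28,0.27,0.03,0,0,-0.95,0.3],[0.26,0.29,0.03,0,0,-0.95,0.3],[0.24,0.3,0.03,0,0,-0.95,0.3],[0.22,0.32,0.03,0,0,-0.95,0.3]]
[[0.19,0.34,0.03,0,0,-0.94,0.3],[0.16,0.35,0.04,0,0,-0.95,0.3],[0.14,0.36,0.03,0,0,-0.94,0.3],[0.11,0.37,0.04,0,0,-0.95,0.3],[0.08,0.38,0.03,0,0,-0.94,0.3],[0.05,0.39,0.04,0,0,-0.95,0.3],[0.02,0.39,0.03,0,0,-0.94,0.3],[0,0.38,0.04,0,0,-0.95,0.3]]
```

apply_moves(deltas=[[0,0,-0.65,0,0.01,0.01,0.3],[0,0,-0.65,0,0,0.01,0.3],[0,0,-0.66,0.01,0.01,0,0.3],[0.39,0.03,0.03,0,0,-0.95,0.3],[0.38,0.06,0.03,0,0,-0.95,0.3],[0.38,0.09,0.03,0,0,-0.95,0.3],[0.37,0.11,0.03,0,0,-0.95,0.3],[0.36,0.14,0.03,0,0,-0.95,0.3]])

```text
time: 31.78
tool_pos: [567.1, -53.1, 100.1]
tcp_rot: [-179.9, -0.1, 111.9]
ft_force: [0.4, -0.5, -6.7]
finger_gap: 47.9
grip_force: 86.5
```

apply_moves(deltas=[[0.35,0.17,0.03,0,0,-0.95,0.3],[0.33,0.19,0.03,0,0,-0.95,0.3],[0.32,0.22,0.03,0,0,-0.95,0.3],[0.3,0.24,0.03,0,0,-0.95,0.3],[0.28,0.27,0.03,0,0,-0.95,0.3],[0.26,0.29,0.03,0,0,-0.95,0.3],[0.24,0.3,0.03,0,0,-0.95,0.3],[0.22,0.32,0.03,0,0,-0.95,0.3]])

```text
time: 32.78
tool_pos: [573.6, 39.5, 92.9]
tcp_rot: [-180.0, -0.1, 146.7]
ft_force: [-0.2, -0.8, -7.0]
finger_gap: 48.0
grip_force: 86.5
```

apply_moves(deltas=[[0.19,0.34,0.03,0,0,-0.94,0.3],[0.16,0.35,0.04,0,0,-0.95,0.3],[0.14,0.36,0.03,0,0,-0.94,0.3],[0.11,0.37,0.04,0,0,-0.95,0.3],[0.08,0.38,0.03,0,0,-0.94,0.3],[0.05,0.39,0.04,0,0,-0.95,0.3],[0.02,0.39,0.03,0,0,-0.94,0.3],[0,0.38,0.04,0,0,-0.95,0.3]])

```text
time: 33.78
tool_pos: [580.2, 132.2, 84.6]
tcp_rot: [180.0, -0.1, -178.6]
ft_force: [-0.7, -0.3, -5.9]
finger_gap: 48.2
grip_force: 86.5
```

apply_moves(deltas=[[0,0,0,0,0,0,0.3]])

```text
time: 33.9
tool_pos: [580.1, 132.4, 84.4]
tcp_rot: [180.0, -0.1, -178.7]
ft_force: [0.7, 0.1, -6.9]
finger_gap: 47.9
grip_force: 86.5
```

```bash
python3 - <<'E'
from h import *
plan([(581.1,131.9,39,181.25,.3,20)])
E
```

```text
[[-0.01,-0.01,0.5,0,-0.01,0,0.3],[-0.01,0,0.51,0,-0.01,0,0.3],[-0.02,-0.01,0.5,0.01,-0.01,0.01,0.3]]
```

apply_moves(deltas=[[-0.01,-0.01,0.5,0,-0.01,0,0.3],[-0.01,0,0.5,0,-0.01,0,0.3],[-0.02,-0.01,0.5,0,-0.01,0,0.3],[0,0,0.07,0,0,0,0.3],[0,0,0,0,0,0,0.3]])

```text
time: 34.52
tool_pos: [581.3, 131.2, 36.5]
tcp_rot: [180.0, -0.0, -178.8]
ft_force: [0.1, 0.1, -5.7]
finger_gap: 48.2
grip_force: 89.6
```

apply_moves(deltas=[[0,0,0,0,0,0,0.75],[0,0,0,0,0,0,0.75],[0,0,0,0,0,0,0.75],[0,0,-0.7,0,0,0,0.75],[0,0,-0.9,0,0,0,0.75],[0,0,-0.9,0,0,0,0.75],[0,0,-0.9,0,0,0,0.75],[0,0,-0.9,0,0,0,0.75]])

```text
time: 35.52
tool_pos: [582.0, 131.4, 169.1]
tcp_rot: [180.0, 0.2, -178.7]
ft_force: [0.2, 0.1, 1.1]
finger_gap: 63.9
grip_force: 0.0
```

```bash
python3 - <<'E'
from h import *
print(sense()["tool_pos"]); plan([(500,80,200,178,.8)])
E
```

```text
[581.95758546 131.35628429 169.07007796]
[[0.92,-0.55,-0.35,0,0.01,0.24,0.8],[0.91,-0.57,-0.34,0,0.01,0.24,0.8],[0.9,-0.58,-0.35,0.01,0.02,0.23,0.8]]
```

apply_moves(deltas=[[0.92,-0.55,-0.35,0,0.01,0.24,0.8],[0.91,-0.57,-0.34,0,0.01,0.24,0.8],[0.9,-0.58,-0.35,0,0.01,0.23,0.8],[0,0,0,0,0,0,0.8],[0,0,0,0,0,0,0.8]])

```text
time: 36.15
tool_pos: [500.5, 80.2, 198.5]
tcp_rot: [179.9, 0.1, 178.0]
ft_force: [1.0, -0.3, -0.6]
finger_gap: 68.3
grip_force: 0.0
```

```bash
python3 - <<'E'
from h import *
shot("w6"); t="w6"; print(sense()["tool_pos"],sense()["tcp_rot"])
for X,z in (((422.7,57),36),((581,132),38),((541,222),32)):
    p=here(t,X,z); print(p,label(t,p,z))
im,c=load(t); h=cv2.cvtColor(im,cv2.COLOR_BGR2HSV); org=((h[...,0]>8)&(h[...,0]<24)&(h[...,1]>110)&(h[...,2]>80)).astype(np.uint8)
for k in cv2.findContours(org,0,1)[0]:
    if cv2.contourArea(k)>25: q=k[:,0].mean(0); print(q.round(),cv2.contourArea(k),onplane(c,q,36)[0].round(1),onplane(c,q,38)[0].round(1))
cv2.imwrite("pics/w6c.png",im[:340])
plan([(422.8,57,110,177.7,.8),(422.8,57,34,177.7,.8,26)])
E
```

```text
[500.40714638  80.29452706 197.95352591] [ 1.79957421e+02 -4.76554909e-03  1.78021868e+02]
[289.7853442  123.88561234] (np.float64(0.9411071979502925), array([423. ,  56.8]), array([30. , 53.5]), -1.73)
[384.47665793 306.60418932] (np.float64(1.2688247431159423), array([582.8, 131.4]), array([54.4, 30. ]), 0.35)
[486.00018366 258.35419334] (np.float64(1.2190670235399084), array([540.4, 222.6]), array([24.2, 30.6]), -88.5)
[384. 360.] 68.0 [638.  132.2  36. ] [636.6 131.8  38. ]
[455. 259.] 94.5 [539.4 193.3  36. ] [538.7 192.5  38. ]
[518. 256.] 88.5 [538.1 248.2  36. ] [537.4 247.1  38. ]
[384. 251.] 105.5 [529.2 131.   36. ] [528.6 130.7  38. ]
[292. 193.] 118.0 [476.9  55.2  36. ] [476.6  55.4  38. ]
[133. 171.] 228.5 [454.2 -72.5  36. ] [454.  -71.5  38. ]
[288.  49.] 143.0 [368.8  58.8  36. ] [369.3  59.   38. ]
[61. 30.] 196.0 [ 347.  -110.7   36. ] [ 347.6 -109.4   38. ]
[131.  87.] 2014.5 [390.6 -63.9  36. ] [390.9 -62.9  38. ]
[[0.64,-0.22,0.73,0,0,0.02,0.8],[0.64,-0.22,0.73,0,0,0.02,0.8],[0.64,-0.22,0.74,0,0,0.02,0.8],[0.64,-0.21,0.73,0.01,0,0.01,0.8],[0,0,0.84,0,0,0,0.8],[0,0,0.85,0,0,0,0.8],[0,0,0.84,0,0,0,0.8]]
```

View pics/w6c.png

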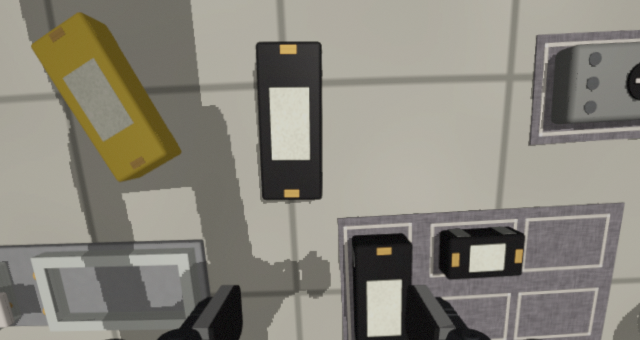

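apply_moves(deltas=[[0.64,-0.22,0.73,0,0,0,0.8],[0.64,-0.22,0.73,0,0,0,0.8],[0.64,-0.22,0.74,0,0,0,0.8],[0.64,-0.21,0.73,0,0,0,0.8],[0,0,0,0,0,0,0.8],[0,0,0,0,0,0,0.8]])

```text
time: 36.95
tool_pos: [423.4, 57.0, 110.5]
tcp_rot: [180.0, 0.0, 178.0]
ft_force: [0.2, -0.6, 0.4]
finger_gap: 68.4
grip_force: 0.0
```

apply_moves(deltas=[[0,0,0.84,0,0,0,0.8],[0,0,0.85,0,0,0,0.8],[0,0,0.78,0,0,0,0.8],[0,0,0,0,0,0,0.8],[0,0,0,0,0,0,0.8]])

```text
time: 37.58
tool_pos: [423.4, 56.9, 36.8]
tcp_rot: [180.0, 0.0, 178.0]
ft_force: [-0.2, 0.0, 0.3]
finger_gap: 68.3
grip_force: 0.0
```

```bash
python3 - <<'E'
from h import *
print(sense()["tool_pos"],sense()["tcp_rot"]); plan([(422.9,57,34,178.1,.8)])
E
```

```text
[423.42322298  56.86453912  36.84506857] [1.79965526e+02 3.03005674e-02 1.78018921e+02]
[[0.02,0,0.09,0.01,0.01,-0.02,0.8]]
```

apply_moves(deltas=[[0.02,0,0.09,0,0,0,0.8],[0,0,0,0,0,0,0.3],[0,0,0,0,0,0,0.3],[0,0,0,0,0,0,0.3],[0,0,0,0,0,0,0.3],[0,0,0,0,0,0,0.3]])

```text
time: 38.33
tool_pos: [422.0, 56.7, 33.7]
tcp_rot: [180.0, 0.0, 178.0]
ft_force: [-2.6, 0.2, 7.0]
finger_gap: 47.7
grip_force: 84.4
```

```bash
python3 - <<'E'
from h import *
print(sense()["tool_pos"],sense()["tcp_rot"]); plan([(423,57,105,178,.3),(563.9,-112,95,89.8,.3)])
E
```

```text
[422.03795042  56.73597872  33.74408107] [1.79970763e+02 4.23454128e-03 1.78011585e+02]
[[-0.01,0,-0.79,0,0,0,0.3],[-0.01,0.01,-0.79,0,0,0,0.3],[-0.01,0,-0.8,0.01,0,0,0.3],[-0.24,-0.27,0.02,0,0,0.96,0.3],[-0.27,-0.25,0.02,0,0,0.96,0.3],[-0.28,-0.23,0.02,0,0,0.96,0.3],[-0.3,-0.21,0.02,0,0,0.96,0.3],[-0.32,-0.19,0.02,0,0,0.96,0.3]]
[[-0.33,-0.16,0.02,0,0,0.96,0.3],[-0.34,-0.14,0.02,0,0,0.96,0.3],[-0.35,-0.11,0.02,0,0,0.96,0.3],[-0.36,-0.08,0.02,0,0,0.96,0.3],[-0.36,-0.06,0.01,0,0,0.96,0.3],[-0.37,-0.03,0.02,0,0,0.96,0.3],[-0.37,0,0.01,0,0,0.96,0.3],[-0.36,0.03,0.02,0,0,0.97,0.3]]
[[-0.36,0.06,0.01,0,0,0.96,0.3],[-0.36,0.09,0.02,0,0,0.97,0.3],[-0.35,0.11,0.01,0,0,0.96,0.3],[-0.34,0.14,0.02,0,0,0.97,0.3],[-0.33,0.17,0.01,0,0,0.96,0.3],[-0.31,0.19,0.02,0,0,0.97,0.3],[-0.3,0.21,0.01,0,0,0.96,0.3]]
```

apply_moves(deltas=[[-0.01,0,-0.79,0,0,0,0.3],[-0.01,0.01,-0.79,0,0,0,0.3],[-0.01,0,-0.8,0,0,0,0.3],[-0.24,-0.27,0.02,0,0,0.96,0.3],[-0.27,-0.25,0.02,0,0,0.96,0.3],[-0.28,-0.23,0.02,0,0,0.96,0.3],[-0.3,-0.21,0.02,0,0,0.96,0.3],[-0.32,-0.19,0.02,0,0,0.96,0.3]])

```text
time: 39.33
tool_pos: [456.9, 14.6, 100.3]
tcp_rot: [-180.0, -0.2, 155.9]
ft_force: [0.3, 0.4, -5.6]
finger_gap: 47.7
grip_force: 85.0
```

apply_moves(deltas=[[-0.33,-0.16,0.02,0,0,0.96,0.3],[-0.34,-0.14,0.02,0,0,0.96,0.3],[-0.35,-0.11,0.02,0,0,0.96,0.3],[-0.36,-0.08,0.02,0,0,0.96,0.3],[-0.36,-0.06,0.01,0,0,0.96,0.3],[-0.37,-0.03,0.02,0,0,0.96,0.3],[-0.37,0,0.01,0,0,0.96,0.3],[-0.36,0.03,0.02,0,0,0.97,0.3]])

```text
time: 40.33
tool_pos: [513.1, -53.1, 95.9]
tcp_rot: [-179.9, -0.1, 120.6]
ft_force: [-1.0, 0.0, -5.6]
finger_gap: 48.0
grip_force: 85.0
```

apply_moves(deltas=[[-0.36,0.06,0.01,0,0,0.96,0.3],[-0.36,0.09,0.02,0,0,0.97,0.3],[-0.35,0.11,0.01,0,0,0.96,0.3],[-0.34,0.14,0.02,0,0,0.97,0.3],[-0.33,0.17,0.01,0,0,0.96,0.3],[-0.31,0.19,0.02,0,0,0.97,0.3],[-0.3,0.21,0.01,0,0,0.96,0.3],[0,0,0,0,0,0,0.3]])

```text
time: 41.32
tool_pos: [562.9, -112.4, 92.8]
tcp_rot: [-179.8, -0.0, 89.8]
ft_force: [-0.4, 0.1, -5.5]
finger_gap: 47.9
grip_force: 85.0
```

apply_moves(deltas=[[0,0,0,0,0,0,0.3],[0,0,0,0,0,0,0.3]])

```text
time: 41.58
tool_pos: [562.8, -111.7, 93.3]
tcp_rot: [-179.9, -0.0, 89.9]
ft_force: [-0.1, 0.4, -5.1]
finger_gap: 47.8
grip_force: 85.0
```

```bash
python3 - <<'E'
from h import *
s=sense(); print(s["tool_pos"],s["tcp_rot"],s["grip_force"],s["finger_gap"],s["ft_force"]); plan([(564.0,-111.0,68,89.8,.3)])
E
```

```text
[ 562.81881534 -111.69886736   93.31003848] [-1.79882051e+02 -4.45748948e-02  8.98893591e+01] 84.9941074848175 47.82676505610555 [-0.10005973  0.44729601 -5.10824169]
[[0.02,0.04,0.84,-0.03,-0.01,0.02,0.3]]
```

apply_moves(deltas=[[0.02,0.04,0.5,-0.03,0,0,0.3],[0,0,0.34,0,0,0,0.3],[0,0,0,0,0,0,0.3],[0,0,0,0,0,0,0.3]])

```text
time: 42.08
tool_pos: [564.4, -111.5, 68.2]
tcp_rot: [180.0, -0.0, 89.8]
ft_force: [0.2, -0.4, -5.7]
finger_gap: 47.7
grip_force: 84.9
```

```bash
python3 - <<'E'
from h import *
s=sense(); print(s["tool_pos"],s["tcp_rot"],s["ft_force"]); plan([(564.0,-111.0,48.5,89.8,.3,5)])
E
```

```text
[ 564.41418893 -111.51967873   68.19594064] [ 1.79961373e+02 -3.31081148e-02  8.98191000e+01] [ 0.1653077  -0.36748311 -5.73517988]
[[0,0,0.16,0,0,0,0.3],[0.01,0,0.17,0,0,0,0.3],[0,-0.01,0.16,0,0,0,0.3],[0.01,0,0.17,0.01,-0.01,0,0.3]]
```

apply_moves(deltas=[[0.01,0,0.15,0,0,0,0.3],[0.01,-0.01,0.15,0,0,0,0.3],[0,0,0.1,0,0,0,0.3],[0,0,0,0,0,0,0.3]])

```text
time: 42.58
tool_pos: [563.8, -110.8, 55.9]
tcp_rot: [180.0, -0.0, 89.8]
ft_force: [-0.9, -0.0, -5.5]
finger_gap: 47.8
grip_force: 85.0
```

apply_moves(deltas=[[0,0,0.13,0,0,0,0.3],[0,0,0.12,0,0,0,0.3],[0,0,0.06,0,0,0,0.3],[0,0,0,0,0,0,0.3]])

```text
time: 43.08
tool_pos: [564.0, -110.9, 46.8]
tcp_rot: [180.0, -0.0, 89.8]
ft_force: [0.5, 0.5, -5.6]
finger_gap: 47.8
grip_force: 85.0
```

apply_moves(deltas=[[0,0,0.05,0,0,0,0.3],[0,0,0,0,0,0,0.8],[0,0,0,0,0,0,0.8],[0,0,0,0,0,0,0.8],[0,0,-0.7,0,0,0,0.8],[0,0,-0.9,0,0,0,0.8],[0,0,-0.9,0,0,0,0.8],[0,0,-0.9,0,0,0,0.8]])

```text
time: 44.08
tool_pos: [564.2, -111.0, 148.7]
tcp_rot: [179.9, -0.0, 89.8]
ft_force: [0.4, 0.2, 0.1]
finger_gap: 68.6
grip_force: 0.0
```

```bash
python3 - <<'E'
from h import *
s=sense(); print(s["tool_pos"]); plan([(490,-200,210,169.5,.8)])
E
```

```text
[ 564.20047582 -110.99957206  148.71462049]
[[-0.17,-0.14,-0.11,0,0,-0.97,0.8],[-0.15,-0.15,-0.11,0,0,-0.97,0.8],[-0.14,-0.16,-0.11,0,0,-0.97,0.8],[-0.13,-0.17,-0.11,0,0,-0.96,0.8],[-0.12,-0.18,-0.11,0,0,-0.97,0.8],[-0.1,-0.19,-0.12,0,0,-0.96,0.8],[-0.09,-0.2,-0.11,0,0,-0.97,0.8],[-0.07,-0.2,-0.12,0,0,-0.96,0.8]]
[[-0.06,-0.21,-0.11,0,0,-0.97,0.8],[-0.04,-0.21,-0.12,0,0,-0.96,0.8],[-0.02,-0.21,-0.11,0,0,-0.97,0.8],[-0.01,-0.21,-0.12,0,0,-0.96,0.8],[0.01,-0.21,-0.11,0,0,-0.97,0.8],[0.03,-0.21,-0.12,0,0,-0.96,0.8],[0.04,-0.21,-0.11,0,0,-0.97,0.8],[0.06,-0.21,-0.12,0,0.01,-0.96,0.8]]
[[0.08,-0.2,-0.11,0,0,-0.97,0.8],[0.09,-0.2,-0.12,0.01,0.01,-0.96,0.8]]
```

apply_moves(deltas=[[-0.17,-0.14,-0.11,0,0,-0.97,0.8],[-0.15,-0.15,-0.11,0,0,-0.97,0.8],[-0.14,-0.16,-0.11,0,0,-0.97,0.8],[-0.13,-0.17,-0.11,0,0,-0.96,0.8],[-0.12,-0.18,-0.11,0,0,-0.97,0.8],[-0.1,-0.19,-0.12,0,0,-0.96,0.8],[-0.09,-0.2,-0.11,0,0,-0.97,0.8],[-0.07,-0.2,-0.12,0,0,-0.96,0.8]])

```text
time: 45.08
tool_pos: [531.0, -150.9, 174.9]
tcp_rot: [179.9, 0.0, 125.4]
ft_force: [-0.7, -0.7, -0.2]
finger_gap: 68.6
grip_force: 0.0
```

apply_moves(deltas=[[-0.06,-0.21,-0.11,0,0,-0.97,0.8],[-0.04,-0.21,-0.12,0,0,-0.96,0.8],[-0.02,-0.21,-0.11,0,0,-0.97,0.8],[-0.01,-0.21,-0.12,0,0,-0.96,0.8],[0.01,-0.21,-0.11,0,0,-0.97,0.8],[0.03,-0.21,-0.12,0,0,-0.96,0.8],[0.04,-0.21,-0.11,0,0,-0.97,0.8],[0.06,-0.21,-0.12,0,0,-0.96,0.8]])

```text
time: 46.08
tool_pos: [498.3, -190.3, 202.4]
tcp_rot: [180.0, 0.1, 160.8]
ft_force: [-0.2, -0.3, 0.1]
finger_gap: 68.1
grip_force: 0.0
```

apply_moves(deltas=[[0.08,-0.2,-0.11,0,0,-0.97,0.8],[0.09,-0.2,-0.12,0,0,-0.96,0.8],[0,0,0,0,0,0,0.8]])

```text
time: 46.45
tool_pos: [490.1, -200.5, 209.5]
tcp_rot: [180.0, 0.1, 169.4]
ft_force: [-0.4, 0.4, 0.3]
finger_gap: 68.3
grip_force: 0.0
```

```bash
python3 - <<'E'
from h import *
shot("w7"); t="w7"; s=sense(); print(s["tool_pos"],s["tcp_rot"])
for X,z in (((427,-251),30),((564,-112),48)):
    p=here(t,X,z); print(p,label(t,p,z))
im,c=load(t); h=cv2.cvtColor(im,cv2.COLOR_BGR2HSV); org=((h[...,0]>8)&(h[...,0]<24)&(h[...,1]>110)&(h[...,2]>80)).astype(np.uint8)
for k in cv2.findContours(org,0,1)[0]:
    if cv2.contourArea(k)>25: q=k[:,0].mean(0); print(q.round(),cv2.contourArea(k),onplane(c,q,30)[0].round(1),onplane(c,q,48)[0].round(1))
cv2.imwrite("pics/w7c.png",im[:400])
E
```

```text
[ 490.09312382 -200.25160409  209.24400971] [1.79969632e+02 9.29219773e-02 1.69360774e+02]
[250.55801646 154.34540909] (np.float64(201.26293237643716), array([398.4, -89.3]), array([54.9, 30.5]), 25.59)
[437.8400849  282.66769927] (np.float64(4.3976076824182835), array([ 564.8, -112. ]), array([54. , 30.3]), 89.95)
[377. 294.] 88.5 [ 573.3 -164.6   30. ] [ 564.5 -166.    48. ]
[499. 273.] 94.5 [573.7 -49.7  30. ] [564.9 -57.8  48. ]
[252. 188.] 78.5 [ 454.8 -256.7   30. ] [ 452.9 -252.7   48. ]
[473. 139.] 101.5 [449.  -65.4  30. ] [447.5 -72.5  48. ]
[248. 120.] 99.0 [ 399.3 -246.2   30. ] [ 400.7 -242.8   48. ]
[406. 101.] 867.0 [ 408.5 -116.5   30. ] [ 409.4 -120.7   48. ]
[400.  20.] 102.5 [ 348.7 -113.2   30. ] [ 353.1 -117.6   48. ]
```

View pics/w7c.png

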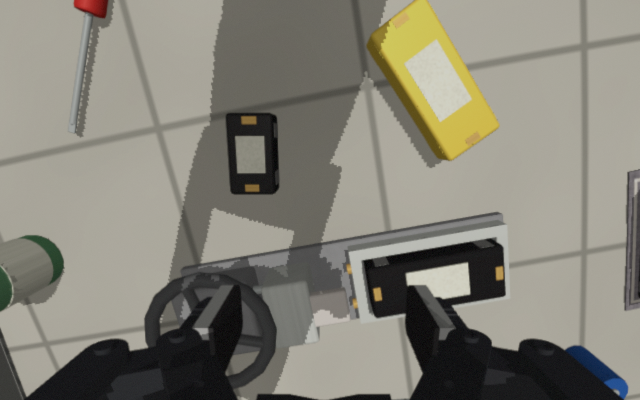

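```bash
python3 - <<'E'
from h import *
plan([(427.2,-251.4,100,169.3,.75),(427.2,-251.4,24,169.3,.75,26)])
E
```

```text
[[0.44,-0.52,0.91,0,0.01,0,0.75],[0.44,-0.51,0.91,0,0,0,0.75],[0.43,-0.52,0.91,0,0.01,0.01,0.75],[0.44,-0.51,0.91,0.01,0,0,0.75],[0,0,0.84,0,0,0,0.75],[0,0,0.85,0,0,0,0.75],[0,0,0.84,0,0,0,0.75]]
```

apply_moves(deltas=[[0.44,-0.52,0.91,0,0.01,0,0.75],[0.44,-0.51,0.91,0,0,0,0.75],[0.43,-0.52,0.91,0,0.01,0.01,0.75],[0.44,-0.51,0.91,0,0,0,0.75],[0,0,0,0,0,0,0.75],[0,0,0,0,0,0,0.75]])

```text
time: 47.25
tool_pos: [427.9, -251.2, 100.6]
tcp_rot: [180.0, 0.0, 169.4]
ft_force: [0.7, -0.8, 0.7]
finger_gap: 64.2
grip_force: 0.0
```

apply_moves(deltas=[[0,0,0.84,0,0,0,0.75],[0,0,0.85,0,0,0,0.75],[0,0,0.82,0,0,0,0.75],[0,0,0,0,0,0,0.75],[0,0,0,0,0,0,0.2],[0,0,0,0,0,0,0.2],[0,0,0,0,0,0,0.2],[0,0,0,0,0,0,0.2]], grip_force=70)

```text
time: 48.25
tool_pos: [428.7, -252.1, 26.6]
tcp_rot: [-180.0, 0.2, 169.4]
ft_force: [0.3, 1.6, 6.9]
finger_gap: 38.8
grip_force: 71.8
```

apply_moves(deltas=[[0,0,0,0,0,0,0.2],[0,0,0,0,0,0,0.2]])

```text
time: 48.5
tool_pos: [428.7, -252.1, 26.6]
tcp_rot: [-180.0, 0.2, 169.4]
ft_force: [0.1, 1.4, 7.0]
finger_gap: 38.6
grip_force: 71.8
```

```bash
python3 - <<'E'
from h import *
s=sense(); print(s["tool_pos"],s["finger_gap"]); plan([(427,-251.4,115,169.3,.2),(539.2,312.3,110,91.25,.2)])
E
```

```text
[ 428.69851682 -252.10185743   26.64605655] 38.57196935187132
[[0.01,0,-0.74,0,0.01,0.01,0.2],[0.01,0,-0.74,0,0.01,0.01,0.2],[0.02,0.01,-0.73,0,0.01,0,0.2],[0.02,0,-0.74,-0.01,0.01,0.01,0.2],[-0.01,0.96,0.01,0,0,0.85,0.2],[0.06,0.96,0.01,0,0,0.85,0.2],[0.12,0.95,0.01,0,0,0.85,0.2],[0.18,0.94,0.01,0,0,0.85,0.2]]
[[0.25,0.92,0.01,0,0,0.85,0.2],[0.31,0.91,0.01,0,0,0.85,0.2],[0.37,0.88,0.01,0,0,0.85,0.2],[0.43,0.86,0.01,0,0,0.85,0.2],[0.49,0.82,0.01,0,0,0.85,0.2],[0.54,0.79,0.01,0,0,0.85,0.2],[0.6,0.75,0.01,0,0,0.85,0.2],[0.64,0.71,0.01,0,0,0.85,0.2]]
[[0.69,0.66,0.01,0,0,0.85,0.2],[0.73,0.62,0.01,0,0,0.85,0.2],[0.78,0.56,0.01,0,0,0.85,0.2],[0.81,0.51,0,0,0,0.86,0.2],[0.84,0.45,0.01,0,0,0.85,0.2],[0.88,0.39,0,0,0,0.86,0.2],[0.9,0.34,0.01,0,0,0.85,0.2],[0.92,0.27,0,0,0,0.86,0.2]]
```

apply_moves(deltas=[[0.01,0,-0.74,0,0.01,0.01,0.2],[0.01,0,-0.74,0,0.01,0.01,0.2],[0.02,0.01,-0.73,0,0.01,0,0.2],[0.02,0,-0.74,-0.01,0.01,0.01,0.2],[-0.01,0.96,0.01,0,0,0.85,0.2],[0.06,0.96,0.01,0,0,0.85,0.2],[0.12,0.95,0.01,0,0,0.85,0.2],[0.18,0.94,0.01,0,0,0.85,0.2]])

```text
time: 49.5
tool_pos: [448.3, -136.9, 112.6]
tcp_rot: [180.0, -0.2, 153.6]
ft_force: [1.2, -0.1, -2.2]
finger_gap: 38.5
grip_force: 70.9
```

apply_moves(deltas=[[0.25,0.92,0.01,0,0,0.85,0.2],[0.31,0.91,0.01,0,0,0.85,0.2],[0.37,0.88,0.01,0,0,0.85,0.2],[0.43,0.86,0.01,0,0,0.85,0.2],[0.49,0.82,0.01,0,0,0.85,0.2],[0.54,0.79,0.01,0,0,0.85,0.2],[0.6,0.75,0.01,0,0,0.85,0.2],[0.64,0.71,0.01,0,0,0.85,0.2]])

```text
time: 50.5
tool_pos: [493.2, 88.6, 110.5]
tcp_rot: [-179.9, -0.2, 122.4]
ft_force: [0.0, 0.1, -2.3]
finger_gap: 38.3
grip_force: 70.9
```

apply_moves(deltas=[[0.69,0.66,0.01,0,0,0.85,0.2],[0.73,0.62,0.01,0,0,0.85,0.2],[0.78,0.56,0.01,0,0,0.85,0.2],[0.81,0.51,0,0,0,0.86,0.2],[0.84,0.45,0.01,0,0,0.85,0.2],[0.88,0.39,0,0,0,0.86,0.2],[0.9,0.34,0.01,0,0,0.85,0.2],[0.92,0.27,0,0,0,0.86,0.2]])

```text
time: 51.5
tool_pos: [538.0, 314.2, 109.2]
tcp_rot: [-179.8, -0.1, 91.1]
ft_force: [0.8, -0.1, -1.1]
finger_gap: 38.8
grip_force: 70.9
```

apply_moves(deltas=[[0,0,0,0,0,0,0.2],[0,0,0,0,0,0,0.2]])

```text
time: 51.75
tool_pos: [537.6, 312.8, 108.7]
tcp_rot: [-179.8, -0.1, 91.3]
ft_force: [0.3, -0.7, -2.6]
finger_gap: 38.1
grip_force: 71.1
```

```bash
python3 - <<'E'
from h import *
s=sense(); print(s["tool_pos"],s["finger_gap"],s["grip_force"]); plan([(539.2,310.7,33,91.25,.2,20)])
E
```

```text
[537.61899551 312.80545523 108.71670102] 38.1113714864223 71.07264161109924
[[-0.02,0.02,0.63,-0.01,-0.01,0,0.2],[-0.02,0.01,0.63,-0.01,0,0,0.2],[-0.02,0.01,0.63,-0.01,-0.01,0.01,0.2],[-0.01,0.02,0.63,-0.02,0,0,0.2]]
```

apply_moves(deltas=[[-0.02,0.02,0.63,-0.01,-0.01,0,0.2],[-0.02,0.01,0.63,-0.01,0,0,0.2],[-0.02,0.01,0.63,-0.01,0,0,0.2],[-0.01,0.02,0.63,-0.02,0,0,0.2],[0,0,0.1,0,0,0,0.2],[0,0,0.04,0,0,0,0.2],[0,0,0,0,0,0,0.2]])

```text
time: 52.62
tool_pos: [539.5, 311.3, 28.7]
tcp_rot: [180.0, -0.1, 91.2]
ft_force: [-1.1, 0.2, -1.0]
finger_gap: 38.3
grip_force: 72.0
```

apply_moves(deltas=[[0,0,0,0,0,0,0.65],[0,0,0,0,0,0,0.65],[0,0,0,0,0,0,0.65],[0,0,-0.8,0,0,0,0.65],[0,0,-0.9,0,0,0,0.65],[0,0,-0.9,0,0,0,0.65],[0,0,-0.9,0,0,0,0.65]])

```text
time: 53.5
tool_pos: [539.4, 311.1, 134.8]
tcp_rot: [180.0, -0.1, 91.2]
ft_force: [-0.1, -0.2, -0.4]
finger_gap: 55.4
grip_force: 0.0
```

```bash
python3 - <<'E'
from h import *
s=sense(); print(s["tool_pos"]); plan([(555,-250,300,90,.65)])
E
```

```text
[539.40984685 311.11618972 134.76156338]
[[-0.94,0.01,-0.28,0,0,0.01,0.65],[-0.93,0.01,-0.28,0,0,0.01,0.65],[-0.94,0.01,-0.28,0,0,0.01,0.65],[-0.93,0.01,-0.28,0,0,0.01,0.65],[-0.94,0.01,-0.28,0,0,0.01,0.65],[-0.93,0.01,-0.28,0,0,0.01,0.65],[-0.94,0.01,-0.28,0,0,0.02,0.65],[-0.93,0.01,-0.28,0,0,0.01,0.65]]
[[-0.94,0.01,-0.27,0,0,0.02,0.65],[-0.93,0.01,-0.28,0,0,0.01,0.65],[-0.94,0.01,-0.27,0,0,0.02,0.65],[-0.93,0.02,-0.28,0,0,0.01,0.65],[-0.94,0.02,-0.27,0,0,0.02,0.65],[-0.93,0.02,-0.28,0,0,0.01,0.65],[-0.94,0.02,-0.27,0,0,0.02,0.65],[-0.93,0.02,-0.28,0,0,0.01,0.65]]
[[-0.93,0.02,-0.27,0,0,0.02,0.65],[-0.94,0.02,-0.28,0,-0.01,0.01,0.65],[-0.94,0.02,-0.27,0,0,0.02,0.65],[-0.93,0.03,-0.28,0.01,-0.01,0.01,0.65]]
```

apply_moves(deltas=[[-0.94,0.01,-0.28,0,0,0.01,0.5],[-0.94,0.01,-0.28,0,0,0.01,0.5],[-0.94,0.01,-0.28,0,0,0.01,0.5],[-0.94,0.01,-0.28,0,0,0.01,0.5],[-0.94,0.01,-0.28,0,0,0.01,0.5],[-0.94,0.01,-0.28,0,0,0.01,0.5],[-0.94,0.01,-0.28,0,0,0.01,0.5],[-0.94,0.01,-0.28,0,0,0.01,0.5]])

```text
time: 54.5
tool_pos: [546.0, 84.6, 201.1]
tcp_rot: [179.9, -0.1, 90.9]
ft_force: [0.8, -1.2, -0.0]
finger_gap: 42.7
grip_force: 0.0
```

apply_moves(deltas=[[-0.94,0.01,-0.28,0,0,0.01,0.5],[-0.94,0.01,-0.28,0,0,0.01,0.5],[-0.94,0.01,-0.28,0,0,0.01,0.5],[-0.94,0.01,-0.28,0,0,0.01,0.5],[-0.94,0.01,-0.28,0,0,0.01,0.5],[-0.94,0.02,-0.28,0,0,0.01,0.5],[-0.94,0.02,0,0,0,0.01,0.5],[-0.94,0.02,0,0,0,0.02,0.5]])

```text
time: 55.5
tool_pos: [552.2, -141.1, 251.1]
tcp_rot: [179.9, -0.1, 90.5]
ft_force: [0.6, 0.2, -0.5]
finger_gap: 42.6
grip_force: 0.0
```

apply_moves(deltas=[[-0.95,0.02,0,0,0,0.02,0.5],[-0.95,0.02,0,0,0,0.01,0.5],[-0.95,0.02,0,0,0,0.01,0.5],[-0.95,0.02,0,0,0,0.01,0.5],[-0.95,0.02,0,0,0,0,0.5],[-0.95,0.02,0,0,0,0,0.5],[-0.95,0.02,0,0,0,0,0.5],[-0.95,0.02,0,0,0,0,0.5]])

```text
time: 56.5
tool_pos: [558.1, -369.1, 250.4]
tcp_rot: [180.0, -0.1, 90.2]
ft_force: [0.8, 0.5, -0.1]
finger_gap: 42.8
grip_force: 0.0
```

apply_moves(deltas=[[0,0,0,0,0,0,0.5],[0,0,0,0,0,0,0.5]])

```text
time: 56.75
tool_pos: [558.1, -367.6, 250.3]
tcp_rot: [180.0, -0.1, 90.2]
ft_force: [-0.5, 0.1, 0.0]
finger_gap: 42.4
grip_force: 0.0
```

```bash
python3 - <<'E'
from h import *
shot("w8"); s=sense(); print(s["tool_pos"],s["tcp_rot"])
c=load("w5")[1]; print("nose w5",onplane(c,(322,208),63))
im,c=load("w8"); print(proj(c,[[563.7,-310,78],[588,-340,125],[564,-158,63],[564,-194,63]]).round())
cv2.imwrite("pics/w8c.png",im)
E
```

```text
[ 558.16684665 -367.31610717  250.38930989] [ 1.79973287e+02 -1.08074837e-01  9.02560790e+01]
nose w5 [[ 564.34275101 -192.10210802   63.        ]]
[[330. 150.]
 [365. 195.]
 [332. -54.]
 [332.  -2.]]
```

View pics/w8c.png

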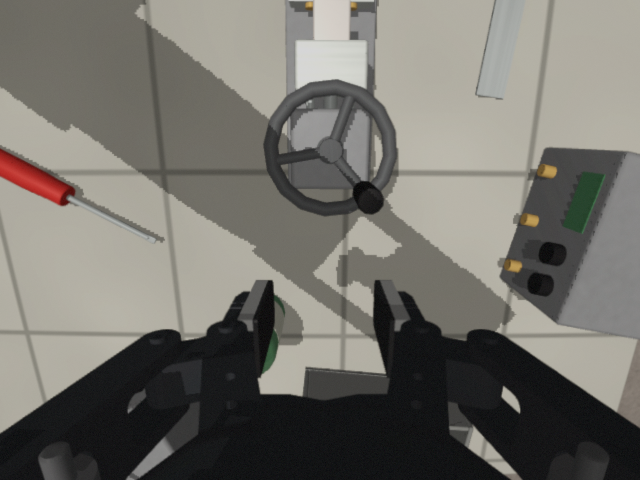

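```bash
python3 - <<'E'
from h import *
im,c=load("w8"); g=cv2.cvtColor(im,cv2.COLOR_BGR2GRAY)
m=(g<38).astype(np.uint8); m[:170]=0;m[225:]=0;m[:,:335]=0;m[:,400:]=0
k=max(cv2.findContours(m,0,1)[0],key=cv2.contourArea); x,y,w,h=cv2.boundingRect(k); print(x,y,w,h)
A=onplane(c,(331,150),78)[0]; 
(q,r)=cv2.minEnclosingCircle(k); print(q,r)
m2=((g>45)&(g<85)).astype(np.uint8)
for p in ((369,198),(x+w-14.2,y+h-14.2)):
    T=onplane(c,p,125)[0]; d=T-A; print(T.round(1),A.round(1),np.hypot(*d[:2]),np.degrees(np.arctan2(d[1],d[0])))
# rim extremes at z 78
E=onplane(c,[(264.5,147),(397,147),(331,80),(331,215)],75); print(E.round(1))
plan([(590,-346,190,90,.5),(590,-346,105,90,.5)])
E
```

```text
353 182 30 32
(367.5, 196.5) 17.10272979736328
[ 590.7 -342.1  125. ] [ 564.2 -310.3   78. ] 41.426705712080725 -50.223877745086334
[ 590.6 -343.4  125. ] [ 564.2 -310.3   78. ] 42.37616636318178 -51.45147345669917
[[ 509.2 -308.1   75. ]
 [ 618.9 -307.7   75. ]
 [ 563.8 -256.2   75. ]
 [ 564.7 -365.4   75. ]]
[[0.23,0.35,0.67,0,-0.01,0.02,0.5],[0.24,0.36,0.67,0,-0.01,0.02,0.5],[0.24,0.35,0.67,0.01,0,0.02,0.5],[0,0,0.95,0,0,0,0.5],[0,0,0.94,0,0,0,0.5],[-0.01,0,0.95,0,0,0,0.5]]
```

apply_moves(deltas=[[0.25,0.37,0.67,0,0,0.02,0.5],[0.25,0.37,0.67,0,0,0.02,0.5],[0.25,0.37,0.67,0,0,0,0.5],[0,0,0,0,0,0,0.5],[0,0,0,0,0,0,0.5]])

```text
time: 57.42
tool_pos: [591.4, -345.3, 190.1]
tcp_rot: [180.0, -0.1, 90.1]
ft_force: [0.3, -1.2, 0.4]
finger_gap: 42.5
grip_force: 0.0
```

```bash
python3 - <<'E'
from h import *
s=sense(); print(s["tool_pos"],s["tcp_rot"]); plan([(591.6,-344.6,108,90,.5)])
E
```

```text
[ 591.42100318 -345.34635034  190.13228925] [ 1.79993651e+02 -7.95136011e-02  9.00761032e+01]
[[0.01,0,0.91,0,-0.01,0.01,0.5],[0.01,0,0.91,0,0,0,0.5],[0,0.01,0.92,0,-0.01,0.01,0.5]]
```

apply_moves(deltas=[[0.01,0,0.91,0,0,0,0.5],[0.01,0,0.91,0,0,0,0.5],[0,0.01,0.92,0,0,0,0.5],[0,0,0,0,0,0,0.5]])

```text
time: 57.92
tool_pos: [590.2, -344.4, 106.1]
tcp_rot: [-179.8, -0.2, 90.0]
ft_force: [-0.5, 0.3, 0.3]
finger_gap: 42.9
grip_force: 0.0
```

apply_moves(deltas=[[0,0,0,0,0,0,0.1],[0,0,0,0,0,0,0.1],[0,0,0,0,0,0,0.1],[0,0,0,0,0,0,0.1],[0,0,0,0,0,0,0.1]], grip_force=30)

```text
time: 58.55
tool_pos: [592.6, -345.5, 110.5]
tcp_rot: [179.8, 0.0, 90.0]
ft_force: [-3.5, 0.6, 5.9]
finger_gap: 18.9
grip_force: 30.4
```

```bash
cat >> h.py <<'E'
def arc(deg_total,n,claw=.1,C=(564.2,-310.2),r=44.,z=None,a0=None):
    s=sense(); p=np.array(s["tool_pos"]); z=z or p[2]; a=np.arctan2(p[1]-C[1],p[0]-C[0]) if a0 is None else np.radians(a0)
    print("start angle",np.degrees(a).round(1),"radius",np.hypot(p[0]-C[0],p[1]-C[1]).round(1)); Q=R.from_euler('xyz',s["tcp_rot"],degrees=True); rows=[]
    for i in range(1,n+1):
        b=a-np.radians(deg_total)*i/n; t=np.array([C[0]+r*np.cos(b),C[1]+r*np.sin(b),z])
        d=np.round(Q.inv().apply(t-p)/30,2); p=p+Q.apply(d*30); rows.append([*(d+0.),0,0,0,claw])
    for i in range(0,n,8): print("["+",".join("["+",".join(f"{v:g}" for v in r)+"]" for r in rows[i:i+8])+"]")
E
python3 - <<'E'
from h import *
s=sense(); print(s["tool_pos"],s["finger_gap"],s["grip_force"],s["ft_force"]); arc(360,24,z=107)
E
```

```text
[ 592.55909007 -345.52641817  110.53924952] 18.877151509856116 30.38720190525055 [-3.49697212  0.62514194  5.94615827]
start angle -51.2 radius 45.3
[[-0.16,-0.35,0.12,0,0,0,0.1],[-0.11,-0.37,0,0,0,0,0.1],[-0.01,-0.39,-0.01,0,0,0,0.1],[0.09,-0.37,0,0,0,0,0.1],[0.19,-0.33,0,0,0,0,0.1],[0.26,-0.28,0,0,0,0,0.1],[0.33,-0.2,0,0,0,0,0.1],[0.37,-0.1,0,0,0,0,0.1]]
[[0.38,-0.01,0,0,0,0,0.1],[0.37,0.09,0,0,0,0,0.1],[0.34,0.18,0,0,0,0,0.1],[0.27,0.27,0,0,0,0,0.1],[0.2,0.33,0,0,0,0,0.1],[0.11,0.36,0,0,0,0,0.1],[0.01,0.39,0,0,0,0,0.1],[-0.1,0.37,0.01,0,0,0,0.1]]
[[-0.18,0.33,0,0,0,0,0.1],[-0.26,0.28,0,0,0,0,0.1],[-0.33,0.2,0,0,0,0,0.1],[-0.37,0.11,0,0,0,0,0.1],[-0.38,0,0,0,0,0,0.1],[-0.37,-0.09,0,0,0,0,0.1],[-0.34,-0.18,0,0,0,0,0.1],[-0.28,-0.27,0,0,0,0,0.1]]
```

apply_moves(deltas=[[-0.16,-0.35,0,0,0,0,0.1],[-0.11,-0.37,0,0,0,0,0.1],[-0.01,-0.39,0,0,0,0,0.1],[0.09,-0.37,0,0,0,0,0.1],[0.19,-0.33,0,0,0,0,0.1],[0.26,-0.28,0,0,0,0,0.1],[0.33,-0.2,0,0,0,0,0.1],[0.37,-0.1,0,0,0,0,0.1]])

```text
time: 59.55
tool_pos: [519.9, -317.9, 110.5]
tcp_rot: [179.9, 0.1, 90.0]
ft_force: [-2.3, -2.1, 5.5]
finger_gap: 18.6
grip_force: 30.6
```

apply_moves(deltas=[[0.38,-0.01,0,0,0,0,0.1],[0.37,0.09,0,0,0,0,0.1],[0.34,0.18,0,0,0,0,0.1],[0.27,0.27,0,0,0,0,0.1],[0.2,0.33,0,0,0,0,0.1],[0.11,0.36,0,0,0,0,0.1],[0.01,0.39,0,0,0,0,0.1],[-0.1,0.37,0,0,0,0,0.1]])

```text
time: 60.55
tool_pos: [580.3, -271.1, 110.5]
tcp_rot: [179.9, 0.2, 90.0]
ft_force: [-6.3, -10.6, 9.6]
finger_gap: 19.5
grip_force: 30.9
```

apply_moves(deltas=[[-0.18,0.33,0,0,0,0,0.1],[-0.26,0.28,0,0,0,0,0.1],[-0.33,0.2,0,0,0,0,0.1],[-0.37,0.11,0,0,0,0,0.1],[-0.38,0,0,0,0,0,0.1],[-0.37,-0.09,0,0,0,0,0.1],[-0.34,-0.18,0,0,0,0,0.1],[-0.28,-0.27,0,0,0,0,0.1]])

```text
time: 61.55
tool_pos: [593.1, -344.8, 110.6]
tcp_rot: [179.7, 0.1, 90.1]
ft_force: [2.5, -0.2, 5.6]
finger_gap: 19.1
grip_force: 30.6
```

```bash
python3 - <<'E'
from h import *
s=sense(); print(s["tool_pos"],s["finger_gap"],s["grip_force"],s["ft_force"]); arc(360,24,z=s["tool_pos"][2])
E
```

```text
[ 593.12328579 -344.80206283  110.55036003] 19.05201387896937 30.649885833263397 [ 2.46509915 -0.17037521  5.61789375]
start angle -50.1 radius 45.1
[[-0.18,-0.35,0,0,0,0,0.1],[-0.11,-0.36,0,0,0,0,0.1],[-0.02,-0.39,-0.01,0,0,0,0.1],[0.09,-0.37,0,0,0,0,0.1],[0.18,-0.34,0,0,0,0,0.1],[0.26,-0.28,0,0,0,0,0.1],[0.32,-0.2,0,0,0,0,0.1],[0.36,-0.12,-0.01,0,0,0,0.1]]
[[0.39,-0.01,0,0,0,0,0.1],[0.37,0.08,0,0,0,0,0.1],[0.34,0.18,0.01,0,0,0,0.1],[0.28,0.26,0,0,0,0,0.1],[0.21,0.32,0,0,0,0,0.1],[0.11,0.37,0,0,0,0,0.1],[0.02,0.38,0,0,0,0,0.1],[-0.09,0.37,0,0,0,0,0.1]]
[[-0.18,0.34,0.01,0,0,0,0.1],[-0.26,0.28,0,0,0,0,0.1],[-0.32,0.21,0,0,0,0,0.1],[-0.37,0.11,0,0,0,0,0.1],[-0.38,0.02,0,0,0,0,0.1],[-0.37,-0.09,0,0,0,0,0.1],[-0.34,-0.17,0,0,0,0,0.1],[-0.28,-0.26,0,0,0,0,0.1]]
```

apply_moves(deltas=[[-0.18,-0.35,0,0,0,0,0.1],[-0.11,-0.36,0,0,0,0,0.1],[-0.02,-0.39,0,0,0,0,0.1],[0.09,-0.37,0,0,0,0,0.1],[0.18,-0.34,0,0,0,0,0.1],[0.26,-0.28,0,0,0,0,0.1],[0.32,-0.2,0,0,0,0,0.1],[0.36,-0.12,0,0,0,0,0.1]])

```text
time: 62.55
tool_pos: [519.8, -318.2, 110.5]
tcp_rot: [179.8, 0.1, 90.0]
ft_force: [4.7, -1.7, 6.8]
finger_gap: 18.8
grip_force: 30.6
```

apply_moves(deltas=[[0.39,-0.01,0,0,0,0,0.1],[0.37,0.08,0,0,0,0,0.1],[0.34,0.18,0,0,0,0,0.1],[0.28,0.26,0,0,0,0,0.1],[0.21,0.32,0,0,0,0,0.1],[0.11,0.37,0,0,0,0,0.1],[0.02,0.38,0,0,0,0,0.1],[-0.09,0.37,0,0,0,0,0.1]])

```text
time: 63.55
tool_pos: [578.0, -270.4, 110.4]
tcp_rot: [179.8, 0.2, 90.0]
ft_force: [-5.1, -9.0, 8.6]
finger_gap: 19.1
grip_force: 30.9
```

apply_moves(deltas=[[-0.18,0.34,0,0,0,0,0.1],[-0.26,0.28,0,0,0,0,0.1],[-0.32,0.21,0,0,0,0,0.1],[-0.37,0.11,0,0,0,0,0.1],[-0.38,0.02,0,0,0,0,0.1],[-0.37,-0.09,0,0,0,0,0.1],[-0.34,-0.17,0,0,0,0,0.1],[-0.28,-0.26,0,0,0,0,0.1]])

```text
time: 64.55
tool_pos: [593.2, -344.5, 110.6]
tcp_rot: [179.6, 0.1, 90.1]
ft_force: [6.4, -3.4, 3.1]
finger_gap: 19.3
grip_force: 30.5
```

```bash
python3 - <<'E'
from h import *
s=sense(); shot("w9"); im,c=load("w9"); print(s["tool_pos"],s["finger_gap"],s["grip_force"],s["ft_force"]); arc(360,48,z=s["tool_pos"][2])
print(proj(c,[[564,-158,63],[564,-172,48],[564,-180,30]])); cv2.imwrite("pics/w9c.png",im[:300])
E
```

```text
[ 593.22495986 -344.49966751  110.61546798] 19.31630460181363 30.46644687652588 [ 6.42092351 -3.37159595  3.10998059]
start angle -52.1 radius 45.0
[[-0.08,-0.18,0,0,0,0,0.1],[-0.09,-0.17,0,0,0,0,0.1],[-0.06,-0.18,0,0,0,0,0.1],[-0.04,-0.19,-0.01,0,0,0,0.1],[-0.01,-0.19,0,0,0,0,0.1],[0.01,-0.19,0,0,0,0,0.1],[0.04,-0.19,0,0,0,0,0.1],[0.06,-0.18,0,0,0,0,0.1]]
[[0.08,-0.18,0,0,0,0,0.1],[0.11,-0.16,0,0,0,0,0.1],[0.12,-0.14,0,0,0,0,0.1],[0.15,-0.13,-0.01,0,0,0,0.1],[0.15,-0.11,0,0,0,0,0.1],[0.18,-0.08,0,0,0,0,0.1],[0.18,-0.06,0,0,0,0,0.1],[0.18,-0.04,0,0,0,0,0.1]]
[[0.2,-0.02,0,0,0,0,0.1],[0.19,0.01,0,0,0,0,0.1],[0.19,0.04,0,0,0,0,0.1],[0.18,0.06,0,0,0,0,0.1],[0.17,0.08,0,0,0,0,0.1],[0.16,0.11,0,0,0,0,0.1],[0.15,0.13,0,0,0,0,0.1],[0.12,0.14,0,0,0,0,0.1]]
[[0.11,0.16,0,0,0,0,0.1],[0.09,0.17,0,0,0,0,0.1],[0.06,0.18,0,0,0,0,0.1],[0.04,0.19,0,0,0,0,0.1],[0.01,0.19,0.01,0,0,0,0.1],[-0.01,0.19,0,0,0,0,0.1],[-0.04,0.19,0,0,0,0,0.1],[-0.06,0.18,0,0,0,0,0.1]]
[[-0.08,0.18,0,0,0,0,0.1],[-0.11,0.16,0,0,0,0,0.1],[-0.12,0.14,0,0,0,0,0.1],[-0.15,0.13,0,0,0,0,0.1],[-0.15,0.11,0,0,0,0,0.1],[-0.18,0.08,0.01,0,0,0,0.1],[-0.18,0.06,0,0,0,0,0.1],[-0.18,0.04,0,0,0,0,0.1]]
[[-0.2,0.02,0,0,0,0,0.1],[-0.19,-0.02,0,0,0,0,0.1],[-0.19,-0.03,0,0,0,0,0.1],[-0.18,-0.06,0,0,0,0,0.1],[-0.17,-0.09,0,0,0,0,0.1],[-0.16,-0.1,0,0,0,0,0.1],[-0.15,-0.13,0,0,0,0,0.1],[-0.12,-0.14,0,0,0,0,0.1]]
[[ 250.46270321 -164.02768642]
 [ 257.68837328 -102.01809211]
 [ 264.21550671  -61.37140349]]
```

View pics/w9c.png

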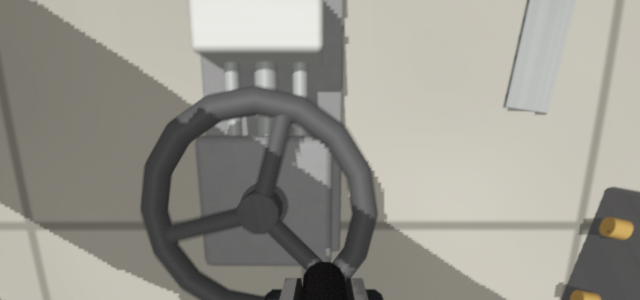

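apply_moves(deltas=[[-0.08,-0.18,0,0,0,0,0.1],[-0.09,-0.17,0,0,0,0,0.1],[-0.06,-0.18,0,0,0,0,0.1],[-0.04,-0.19,0,0,0,0,0.1],[-0.01,-0.19,0,0,0,0,0.1],[0.01,-0.19,0,0,0,0,0.1],[0.04,-0.19,0,0,0,0,0.1],[0.06,-0.18,0,0,0,0,0.1]])

```text
time: 65.6
tool_pos: [546.4, -352.4, 110.5]
tcp_rot: [179.8, 0.3, 90.0]
ft_force: [-5.0, -14.3, 5.8]
finger_gap: 19.1
grip_force: 30.6
```

apply_moves(deltas=[[0.08,-0.18,0,0,0,0,0.1],[0.11,-0.16,0,0,0,0,0.1],[0.12,-0.14,0,0,0,0,0.1],[0.15,-0.13,0,0,0,0,0.1],[0.15,-0.11,0,0,0,0,0.1],[0.18,-0.08,0,0,0,0,0.1],[0.18,-0.06,0,0,0,0,0.1],[0.18,-0.04,0,0,0,0,0.1]])

```text
time: 66.6
tool_pos: [519.7, -315.0, 110.4]
tcp_rot: [179.9, 0.1, 90.0]
ft_force: [-2.5, -2.2, 9.0]
finger_gap: 19.2
grip_force: 31.2
```

Next small chunks, checking the force each time.

apply_moves(deltas=[[0.2,-0.02,0,0,0,0,0.1],[0.19,0.01,0,0,0,0,0.1],[0.19,0.04,0,0,0,0,0.1],[0.18,0.06,0,0,0,0,0.1],[0.17,0.08,0,0,0,0,0.1],[0.16,0.11,0,0,0,0,0.1],[0.15,0.13,0,0,0,0,0.1],[0.12,0.14,0,0,0,0,0.1]])

```text
time: 67.6
tool_pos: [538.3, -275.7, 110.6]
tcp_rot: [179.6, 0.3, 90.0]
ft_force: [7.0, -13.5, 0.7]
finger_gap: 19.1
grip_force: 30.2
```

apply_moves(deltas=[[0.11,0.16,0,0,0,0,0.1],[0.09,0.17,0,0,0,0,0.1],[0.06,0.18,0,0,0,0,0.1],[0.04,0.19,0,0,0,0,0.1]])

```text
time: 68.1
tool_pos: [558.2, -268.0, 110.5]
tcp_rot: [179.7, 0.4, 90.0]
ft_force: [0.3, -17.5, 2.5]
finger_gap: 19.0
grip_force: 30.3
```

apply_moves(deltas=[[0.01,0.19,0,0,0,0,0.1],[-0.01,0.19,0,0,0,0,0.1],[-0.04,0.19,0,0,0,0,0.1],[-0.06,0.18,0,0,0,0,0.1]])

```text
time: 68.6
tool_pos: [579.4, -270.7, 110.5]
tcp_rot: [179.9, 0.3, 90.0]
ft_force: [-7.8, -14.5, 8.2]
finger_gap: 19.1
grip_force: 31.0
```

apply_moves(deltas=[[-0.08,0.18,0,0,0,0,0.1],[-0.11,0.16,0,0,0,0,0.1],[-0.12,0.14,0,0,0,0,0.1],[-0.15,0.13,0,0,0,0,0.1]])

```text
time: 69.1
tool_pos: [597.0, -283.2, 110.4]
tcp_rot: [180.0, 0.1, 90.0]
ft_force: [-10.8, -6.7, 12.5]
finger_gap: 18.6
grip_force: 31.4
```

apply_moves(deltas=[[-0.15,0.11,0,0,0,0,0.1],[-0.18,0.08,0,0,0,0,0.1],[-0.18,0.06,0,0,0,0,0.1],[-0.18,0.04,0,0,0,0,0.1]])

```text
time: 69.6
tool_pos: [606.5, -302.2, 110.5]
tcp_rot: [179.9, 0.0, 90.0]
ft_force: [-5.4, -0.2, 10.9]
finger_gap: 18.9
grip_force: 31.4
```

apply_moves(deltas=[[-0.2,0.02,0,0,0,0,0.1],[-0.19,-0.02,0,0,0,0,0.1],[-0.19,-0.03,0,0,0,0,0.1]])

```text
time: 69.97
tool_pos: [607.4, -313.9, 110.3]
tcp_rot: [179.8, -0.5, 90.2]
ft_force: [-0.7, 30.5, 16.4]
finger_gap: 18.7
grip_force: 31.7
```

apply_moves(deltas=[[0,0,0,0,0,0,0.1]])

```text
time: 70.1
tool_pos: [607.5, -313.9, 110.2]
tcp_rot: [179.8, -0.5, 90.2]
ft_force: [1.1, 21.3, 15.1]
finger_gap: 18.9
grip_force: 31.8
```

apply_moves(deltas=[[0.07,0,0,0,0,0,0.1],[0.06,0,0,0,0,0,0.1]])

```text
time: 70.35
tool_pos: [607.4, -313.2, 110.4]
tcp_rot: [179.7, -0.1, 90.1]
ft_force: [2.0, 3.2, 6.9]
finger_gap: 18.6
grip_force: 31.2
```

apply_moves(deltas=[[0,0,0,0,0,0,0.5],[0,0,0,0,0,0,0.5],[0,0,0,0,0,0,0.5],[0,0,-0.8,0,0,0,0.5],[0,0,-1,0,0,0,0.5],[0,0,-1,0,0,0,0.5],[0,0,-1,0,0,0,0.5],[0,0,-1,0,0,0,0.5]])

```text
time: 71.35
tool_pos: [604.8, -315.1, 252.6]
tcp_rot: [-180.0, -0.1, 90.0]
ft_force: [0.0, -0.1, -0.0]
finger_gap: 42.3
grip_force: 0.0
```

```bash
python3 - <<'E'
from h import *
s=sense(); print(s["tool_pos"]); plan([(560,-220,290,90,.5)])
E
```

```text
[ 604.75231229 -315.10872343  252.63995823]
[[0.79,-0.37,-0.31,0,-0.01,0,0.5],[0.79,-0.37,-0.31,0,0,0,0.5],[0.8,-0.38,-0.31,0,-0.01,0,0.5],[0.79,-0.37,-0.31,0,0,0,0.5]]
```

apply_moves(deltas=[[0.79,-0.37,-0.31,0,0,0,0.5],[0.79,-0.37,-0.31,0,0,0,0.5],[0.8,-0.38,-0.31,0,0,0,0.5],[0.79,-0.37,-0.31,0,0,0,0.5],[0,0,0,0,0,0,0.5],[0,0,0,0,0,0,0.5]])

```text
time: 72.1
tool_pos: [560.3, -220.4, 289.1]
tcp_rot: [180.0, -0.1, 90.0]
ft_force: [-0.3, -0.5, -0.1]
finger_gap: 42.7
grip_force: 0.0
```

```bash
python3 - <<'E'
from h import *
shot("w10"); im,c=load("w10"); top=save("top","pics/t2.png"); top=cv2.imread("pics/t2.png")
print(proj(c,[[564,-158,63],[564,-172,48],[564.5,-166,48],[564.9,-57.8,48],[590,-346,125],[608,-313,125]]).round())
cv2.imwrite("pics/fin.png",np.vstack([im[:300],cv2.resize(top[140:320,110:494],(640,300))]))
E
```

```text
[[327. 142.]
 [327. 156.]
 [327. 150.]
 [328.  33.]
 [355. 351.]
 [376. 319.]]
```

View pics/fin.png

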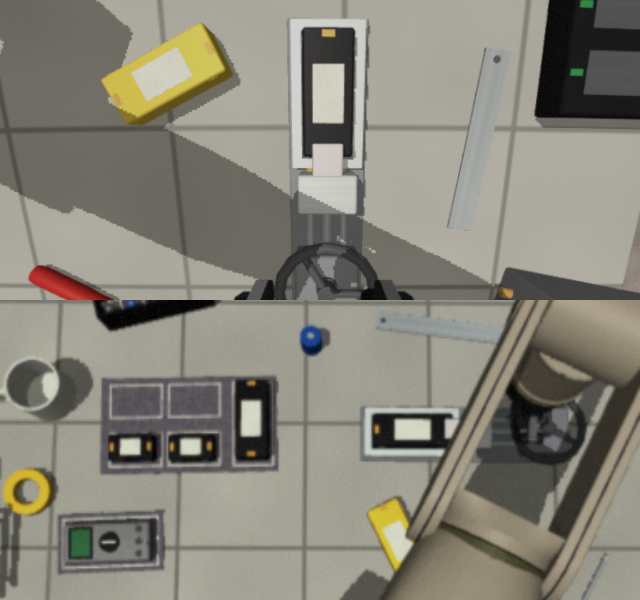

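```bash
python3 -c "
from h import *
print(hand_in())"
```

```text
the job is handed in; nothing more can be done
None
```

The changeover is done and handed in at about 72 s. The tested pack is in the long bay, the fresh pack is flat in the cradle and the carriage is wound home to its stop. Both small packs found are in small outlines, and the meter, which had been knocked aside once and was re-placed, is in its pad's outline.

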